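# Move the dice cup to the other folding hook

### The job

The hook with the dice cup on it is in the way and has to be folded flat. First fold the empty hook down until it is fully open; then lift the cup off its hook, stand it on the round cork mat and let go, take it again on the side where the other panel's side board will not be in your way, hang it by the handle on the hook you opened, and last fold the emptied hook up flat against its panel. Keep the cup upright all the while and leave the jar, tin, timer and cubes where they are.

Things in the scene. Friction and masses are not known exactly. Their poses are not given: they have to be found in the camera images.
- full_panel: panel of the full hook: fixed L of two white boards, 18 mm thick. Back board: 250 mm high; its face is this frame's x = 0 plane (x into the board, z up), origin on the shelf under the hook; from y = 35 mm on the -y side to 84 mm on the +y side. Cheek board on the +y side: 280 mm high, from the face 75 mm out to -x, inner face at 66 mm. The -y side is free. The panels may swap places, left and right.
- spare_panel: panel of the empty hook: fixed L of two white boards, 18 mm thick. Back board: 250 mm high; its face is this frame's x = 0 plane (x into the board, z up), origin on the shelf under the hook; from y = 35 mm on the +y side to 84 mm on the -y side. Cheek board on the -y side: 280 mm high, from the face 75 mm out to -x, inner face at 66 mm. The +y side is free. The panels may swap places, left and right.
- full_hinge (a point): hinge pin centre of the hook that carries the cup at the start: on its panel, 165 mm above the shelf, 18 mm before the back board's face (at its -x side); axes as the panel. Two fixed lugs, 18 to 24 mm either side of it in y, 28 mm high, reach 30 mm out from the face.
- spare_hinge (a point): hinge pin centre of the empty hook, on its own panel: same measures, axes as that panel
- full (a joint): angle of the hook that carries the cup at the start: 0 folded flat (peg upright along its panel), 1.36 rad fully open at its stop (peg sticks out to the panel's -x, sloping up 12 degrees). Steel peg 12 mm square, ball 24 mm across at its end, 100 mm from the pin. Stiff hinge: stays where left, about 2 N at the ball moves it; sags to its stop under the cup.
- spare (a joint): angle of the empty hook, same peg and meaning: 0 folded flat, 1.36 fully open; starts folded or up to 0.35 rad from it
- full_knob (a point): centre of the 24 mm ball at the end of the full hook's peg, 100 mm from the hinge pin; moves with the peg. Folded flat it is 265 mm above the shelf, above the back board's top edge
- spare_knob (a point): centre of the 24 mm ball at the end of the empty hook's peg, 100 mm from its hinge pin; moves with the peg
- cup_bar (a point): middle of the level top bar of the dice cup's stiff arch handle, 155 mm above the cup's underside. Bar 10 mm thick, 110 mm long along the cup's y, on two upright 10 mm square legs at y = +-50 mm; opening below it 70 mm high, 90 mm wide. Its middle 40 mm is round and rests on the peg; the square shoulders, y = 18 to 55 mm each side, are for the fingers.
- cup: black plastic dice cup, open above, about 160 g: 80 mm high, 72 mm across at the foot, 88 mm at the rim, 160 mm high with its handle. Origin at the centre of its underside, z up, y along the handle bar
- mat_top (a point): centre of the top of the fixed round cork mat, 110 mm across, 4 mm thick, lying between the hooks and the robot
- cube0_mid (a point): centre of a green wooden cube of 45 mm, loose, a bystander standing in front of a hook panel
- cube1_mid (a point): centre of a green wooden cube of 45 mm, loose, a bystander standing in front of a hook panel
- cube2_mid (a point): centre of a green wooden cube of 45 mm, loose, a bystander
- cube3_mid (a point): centre of a green wooden cube of 45 mm, loose, a bystander
- jar_mid (a point): centre of the closed glass marble jar, 68 mm across, 125 mm high, loose, a bystander between the panels
- tin_mid (a point): centre of the aluminium tin with a latch, 114 x 84 x 56 mm, loose, a bystander
- timer_mid (a point): centre of the yellow game timer, 60 x 80 x 50 mm with a small switch on top (to 62 mm), loose, a bystander

How it is judged:
By the outcome, as a careful person would: the job done as asked, in the order asked, and still so for the second after the job is handed in, with the robot touching nothing.
It also fails if it takes over 69 s, if anything falls off the work surface, if the arm or the gripper's body presses on something with over 40 N, if the wrist force passes 120 N, or if a joint passes its speed limit or range.

### The arm

A 6-joint arm with a two-finger parallel gripper is mounted at the origin on the work surface. World frame = base frame: x ahead of the robot, y to its left, z up, the work surface at z = 0. Lengths are in mm, angles in rad, forces in N, time in s.
With the tool pointing down it reaches from about 350 to 875 mm from the base axis. Payload 4.2 kg.
Tool frame: the origin (TCP) lies midway between the tips of the shut fingers; the grasp point (between the pads) lies 19 mm behind it; z points along the fingers, y is the direction in which the jaws open and shut (so a half turn about z gives the same grasp; the last joint's range is limited). The gripper opens to 85 mm and grips with 20 to 120 N. Pads are 22 mm wide; open, the fingers measure 114 mm over their backs; the gripper's body (76 mm by 85 mm) begins 54 mm behind the grasp point. The pads swing forward as they close: fully open they stand 13 mm farther back than shut.
Start: joints at [1.458, 0.385, 0.008, 0, -1.194, -0.259], TCP at [227.025, 582.287, 197.312] pointing down, gripper open.
Joint ranges: [-3.14, 3.14], [-1.21, 2.06], [-1.07, 1.41], [-3.16, 2.05], [-2.99, -0.16], [-3.1, 3.1]. Speed limits (rad/s): [2.79, 2.79, 3.14, 3.14, 3.14, 3.14].

### API

Orientations are given as a unit quaternion [x, y, z, w].
In Python, from bench import arm gives the robot as it stands.
- The arm moves only by the tool servo_tool, never from a script. Its argument "rows" is a list of rows, each an object of numbers: "fingers": the finger opening in cm, from 0 to 8.54; "x", "y", "z": the shift along the tool's x, y, z in cm; "turn": the turn about the tool's z in degrees. A call has 1 to 10 rows; each row shifts and turns the commanded pose from where the row before left it, along the tool's axes as they then stand; what a row does not reach is not made up. A row lasts 1/12 s, in which the tool goes at most 41.7 mm and 7.16 degrees, less where a joint would pass 70% of its speed; a pose out of reach is approached as far as the arm can. A call is refused whole if a number of a shift passes 4.17 or a number of a turn 7.16, either way. A call with a gripper value outside its range is refused whole. The fingers move at their own pace and stop on an object; the grip force is fixed at half the most. Time passes only in rows, so rows that do not move let the fingers close. It gives the time, the measured TCP pose, the force and the opening at its end, in the units of the state.
- arm.read_state(): the state, without advancing time (a new reading comes with each control period).
- arm.get_image(name): name is "scene" or "top" or "wrist"; returns (picture, depth): 420x560x3 uint8, red, green, blue; 420x560 float32, mm along the optical axis (not along the pixel's ray), 0 where there is no reading.
- arm.camera_model(name): a dict with "fx", "fy", "cx", "cy" (pixels), "pose" (4x4, takes a point from camera to world coordinates). Camera axes: x right, y down, z forward; pixel columns grow to the right and rows downward; lengths in mm; the calibration is good to about 2 mm. A picture is of the moment at which its call begins: read the wrist's pose just before it. camera_model takes no time and is no camera call; for the wrist camera it gives the pose at the moment of the call.
- arm.job_done(): hands the job in, once; it reports no verdict.
The state is a dict: "clock": time; "joints": joint angles; "joint_vel": joint speeds; "joint_efforts": joint torques, N m; "position": TCP position; "ee_rot": TCP orientation; "contact_force": force on the tool from outside, world axes, zero at the start; "wrist_torque": the same for the moment, N m; "gripper_width": finger opening in mm.
Only numpy, scipy, OpenCV 4.12 (cv2) and the standard library are available. Lean on these libraries where they do the work, as an engineer would, in place of code of your own. Each camera call takes 0.05 s, during which the arm holds its last target.

## Working session

There is one attempt and no reset: what is moved stays moved. The work goes in short steps, Python scripts to look and compute and a tool call to move; the robot and the scene stay as the last step left them, time stands still between calls to the robot, and variables do not carry over. Pictures are saved under pics/ and viewed, and the job is handed in when it is done.

Besides the shell and the picture viewer there is one more tool, called after "Call:" as a command line: name --argument value ..., lists and objects as JSON in quotes. servo_tool: Moves the arm, as the interface text tells. Its arguments: {"type":"object","properties":{"rows":{"type":"array","items":{"type":"object","properties":{"fingers":{"type":"number"},"x":{"type":"number"},"y":{"type":"number"},"z":{"type":"number"},"turn":{"type":"number"}}}}},"required":["rows"]}

```bash
mkdir -p pics; ls
python3 - <<'E'
from bench import arm
import cv2, numpy as np, json
s=arm.read_state();print(s)
for n in ["scene","top","wrist"]:
    m=arm.camera_model(n);print(n,m["fx"],m["fy"],m["cx"],m["cy"]);print(np.round(m["pose"],3).tolist())
    im,d=arm.get_image(n);cv2.imwrite(f"pics/{n}0.png",im[:,:,::-1]);np.savez(f"{n}0.npz",im=im,d=d,pose=m["pose"],K=[m["fx"],m["fy"],m["cx"],m["cy"]])
E
```

```text
pics
{'clock': 0.0, 'joints': array([ 1.45760390e+00,  3.85559784e-01,  6.63432963e-03, -4.93494320e-04,
       -1.19399778e+00, -2.58614378e-01]), 'joint_vel': array([ 3.59294196e-04,  2.94296884e-04, -2.44208916e-04,  1.47057847e-04,
        6.87907872e-04, -6.03822385e-05]), 'joint_efforts': array([-2.27984950e-03, -3.92287409e+01,  1.88402170e+01,  4.18610036e+00,
       -4.58091396e-03, -3.20519526e-06]), 'position': array([226.80217428, 581.69539148, 196.22385866]), 'ee_rot': array([ 9.82752260e-01, -1.84923800e-01, -1.51477777e-04,  1.07730620e-03]), 'contact_force': array([ 0.7431726 ,  0.07289344, -0.06681604]), 'wrist_torque': array([ 0.02399585, -0.02423137,  0.00653738]), 'gripper_width': 85.54622795147557}
scene 385.40694917556476 385.40694917556476 278.96441580123036 208.70085864023181
[[-0.947, 0.196, -0.256, 808.484], [0.322, 0.6, -0.733, 744.679], [0.01, -0.776, -0.631, 811.453], [0.0, 0.0, 0.0, 1.0]]
top 515.4538796753533 515.4538796753533 280.2718531885488 207.2222010616183
[[-0.014, -0.984, 0.18, 267.536], [-1.0, 0.015, 0.006, 15.523], [-0.009, -0.18, -0.984, 1545.609], [0.0, 0.0, 0.0, 1.0]]
wrist 378.281813626408 378.281813626408 274.8100557307573 206.89125478633
[[-0.363, -0.89, -0.275, 296.892], [-0.932, 0.347, 0.106, 554.43], [0.001, 0.295, -0.956, 371.968], [0.0, 0.0, 0.0, 1.0]]
```

View pics/scene0.png

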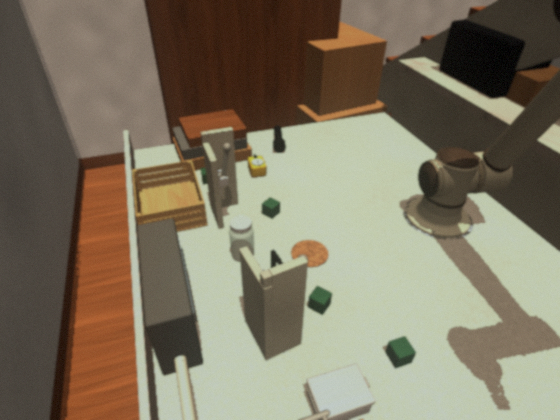

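View pics/top0.png

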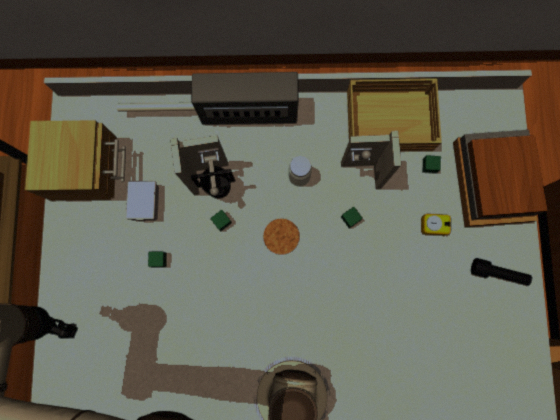

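View pics/wrist0.png

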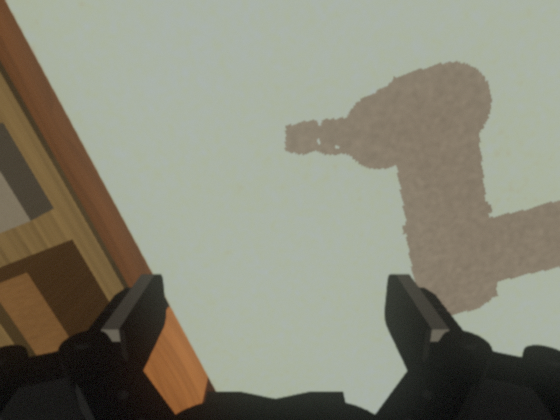

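Run:
```python
import cv2, numpy as np
t=cv2.imread("pics/top0.png");s=cv2.imread("pics/scene0.png")
a=cv2.resize(t[120:280,130:270],None,fx=5,fy=5,interpolation=cv2.INTER_CUBIC)[:600]
a=cv2.resize(t[125:235,150:290],None,fx=5,fy=5,interpolation=cv2.INTER_CUBIC)
b=cv2.resize(t[120:230,280:420],None,fx=5,fy=5,interpolation=cv2.INTER_CUBIC)
cv2.imwrite("pics/ta.png",a);cv2.imwrite("pics/tb.png",b)
g=np.clip(s.astype(float)*1.6,0,255).astype(np.uint8)
cv2.imwrite("pics/sc.png",cv2.resize(g[115:365,190:350],None,fx=2.4,fy=2.4,interpolation=cv2.INTER_CUBIC))
for n in ["top","scene"]:
    z=np.load(n+"0.npz");d=z["d"];print(n,(d==0).mean(),d.min(),d.max())
```

```text
top 0.0038562925170068027 0.0 2488.1929
scene 0.0038392857142857144 0.0 3424.995
```

View pics/ta.png

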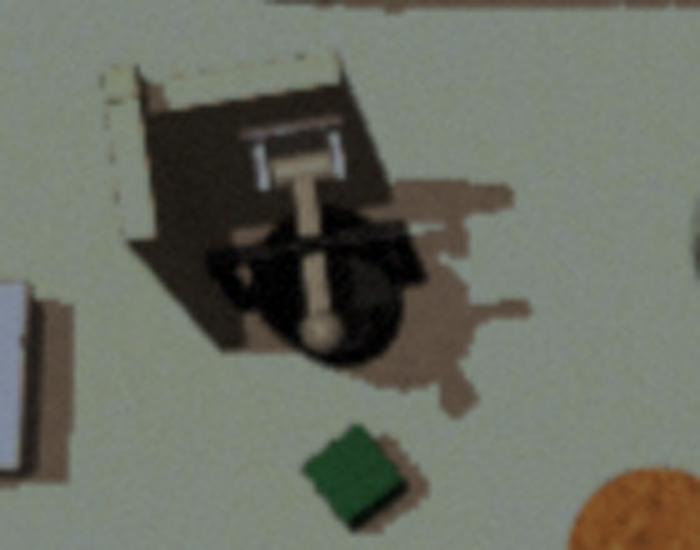

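View pics/tb.png

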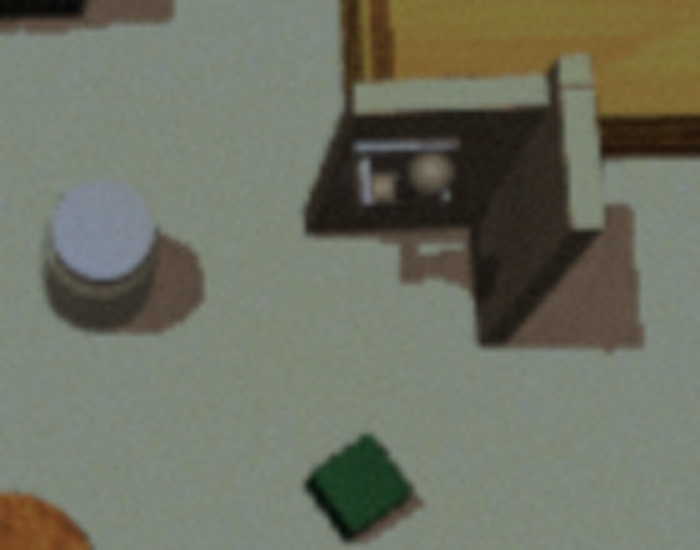

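View pics/sc.png

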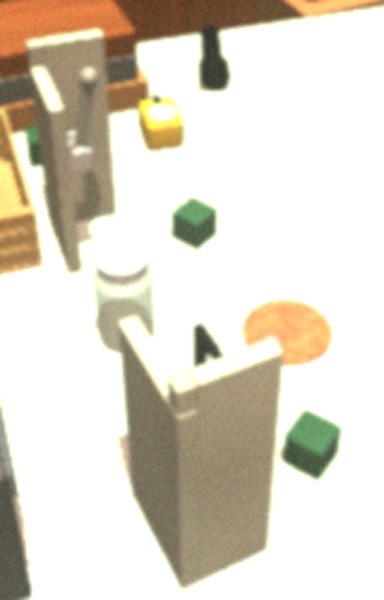

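```bash
cat > h.py <<'E'
import numpy as np, cv2
def load(n):
    z=np.load(n+".npz");return z["im"],z["d"],z["pose"],z["K"]
def cloud(d,pose,K):
    v,u=np.mgrid[:d.shape[0],:d.shape[1]]
    p=np.stack([(u-K[2])/K[0]*d,(v-K[3])/K[1]*d,d],-1)
    return p@pose[:3,:3].T+pose[:3,3]
def ray(u,v,pose,K,z):
    r=pose[:3,:3]@np.array([(u-K[2])/K[0],(v-K[3])/K[1],1]);o=pose[:3,3]
    return o+r*(z-o[2])/r[2]
def snap(n,tag):
    from bench import arm
    m=arm.camera_model(n);im,d=arm.get_image(n)
    cv2.imwrite(f"pics/{tag}.png",im[:,:,::-1]);np.savez(tag+".npz",im=im,d=d,pose=m["pose"],K=[m["fx"],m["fy"],m["cx"],m["cy"]])
    return im,d,m["pose"],[m["fx"],m["fy"],m["cx"],m["cy"]]
E
python3 - <<'E'
from h import *
im,d,P,K=load("top0");W=cloud(d,P,K)
fl=W[300:330,330:450,2];print("floor",np.median(fl),fl.std())
def rep(name,r,c,z0,z1):
    w=W[r[0]:r[1],c[0]:c[1]];m=(w[...,2]>z0)&(w[...,2]<z1)
    p=w[m];
    if len(p)<5: print(name,len(p));return
    rc=cv2.minAreaRect(p[:,:2].astype(np.float32));print(name,len(p),np.median(p[:,2]).round(1),np.round(cv2.boxPoints(rc),1).tolist())
    pca=np.linalg.svd(p[:,:2]-p[:,:2].mean(0))[2][0];print("  mean",p.mean(0).round(1),"dir",np.degrees(np.arctan2(pca[1],pca[0])).round(2))
rep("fback",(125,180),(160,225),238,262)
rep("fcheek",(125,200),(150,225),270,295)
rep("sback",(120,180),(335,410),238,262)
rep("scheek",(120,200),(335,410),270,295)
# map of z
for r,c in [((140,205),(190,240)),]:
    print(np.round(W[r[0]:r[1]:3,c[0]:c[1]:3,2]).astype(int))
print(np.round(W[140:175:2,345:385:2,2]).astype(int))
hsv=cv2.cvtColor(im,cv2.COLOR_RGB2HSV)
m=((hsv[...,0]<18)&(hsv[...,1]>110)&(hsv[...,2]>90)).astype(np.uint8);m[:205]=0;m[265:]=0;m[:,:255]=0;m[:,310:]=0
ys,xs=np.nonzero(m);w=W[m>0];print("mat",len(xs),xs.min(),xs.max(),ys.min(),ys.max(),ray((xs.min()+xs.max())/2,(ys.min()+ys.max())/2,P,K,4),w.mean(0))
g=((hsv[...,0]>45)&(hsv[...,0]<85)&(hsv[...,1]>120)).astype(np.uint8)
n,l,st,ce=cv2.connectedComponentsWithStats(g)
for i in range(1,n):
    if st[i,4]>60: 
        p=W[l==i];p=p[p[:,2]>35];print("cube",st[i],p.mean(0).round(1) if len(p) else None, cv2.minAreaRect(p[:,:2].astype(np.float32)) if len(p)>4 else None)
E
```

```text
floor -1.3662324100640717 115.0373689718266
fback 353 248.3 [[585.0999755859375, 281.79998779296875], [690.5, 178.8000030517578], [740.5, 230.0], [635.0999755859375, 332.8999938964844]]
  mean [672.8 243.  248.4] dir 124.08
fcheek 263 278.1 [[589.5, 291.5], [592.5, 272.1000061035156], [684.2000122070312, 286.1000061035156], [681.2999877929688, 305.3999938964844]]
  mean [636.6 287.7 278.1] dir -171.52
sback 380 248.3 [[596.5, -164.60000610351562], [600.7999877929688, -282.0], [695.5999755859375, -278.5], [691.2999877929688, -161.10000610351562]]
  mean [ 672.8 -223.3  248.4] dir 64.83
scheek 294 278.0 [[601.0999755859375, -282.70001220703125], [693.7999877929688, -284.79998779296875], [695.9000244140625, -193.5], [603.2000122070312, -191.39999389648438]]
  mean [ 646.2 -265.6  277.8] dir 161.36
[[ 251  249  245  246  249  254  244  249  247  245    0   -3   -2   -4
    -8    1   -2]
 [ 251  249  254  247  249  250  250  237  236  238  192  -13    1    1
     0    2   -2]
 [ 250  247  237  233  230  223  219  216  216  209  204   -2   -1   -4
    -1    5   -6]
 [ 223  215  211  205  2
[... 3223 characters left out ...]
90 264 298 219 253 [461.05300691  23.95342713   4.        ] [460.82121185  24.17586752   5.68045113]
cube [424 156  16  16 216] [ 669.8 -432.6   43.1] ((669.9935913085938, -433.4566650390625), (41.72652816772461, 43.610023498535156), 85.23966217041016)
cube [342 208  19  18 191] [ 509.  -183.3   51.5] ((404.4984130859375, -84.46452331542969), (42.77095413208008, 336.4459533691406), 46.62421417236328)
cube [212 211  18  18 182] [507.1 201.9  43.4] ((507.5655212402344, 202.16758728027344), (43.22983169555664, 37.95354080200195), 35.43968963623047)
cube [149 252  16  15 208] [394.2 387.1  51.2] ((345.23809814453125, 211.1826934814453), (418.7242126464844, 44.168617248535156), 74.36196899414062)
```

Run:
```python
from h import *
im,d,P,K=load("top0");W=cloud(d,P,K)
rng=np.random.default_rng(0)
def vplane(p,tol=3):
    best=None
    for _ in range(600):
        a,b=p[rng.choice(len(p),2,False),:2];t=b-a;L=np.hypot(*t)
        if L<25: continue
        n=np.array([-t[1],t[0]])/L
        m=np.abs((p[:,:2]-a)@n)<tol
        if best is None or m.sum()>best.sum(): best=m
    for _ in range(3):
        q=p[best];c=q[:,:2].mean(0);v=np.linalg.svd(q[:,:2]-c)[2][1];best=np.abs((p[:,:2]-c)@v)<tol
    if v[0]<0:v=-v
    return v,c,best.sum(),np.degrees(np.arctan2(v[1],v[0])),v@c
def reg(r,c,z0=15,z1=240):
    w=W[r[0]:r[1],c[0]:c[1]].reshape(-1,3);return w[(w[:,2]>z0)&(w[:,2]<z1)]
print("f back",vplane(reg((142,175),(178,228),15,243)))
print("f cheek",vplane(reg((145,195),(176,200),15,270)))
print("s back",vplane(reg((140,166),(342,378),15,243)))
print("s cheek",vplane(reg((140,188),(374,396),15,270)))
# top edges
for nm,r,c in [("f",(125,195),(165,222)),("s",(120,172),(345,405))]:
    w=W[r[0]:r[1],c[0]:c[1]];v,u=np.mgrid[r[0]:r[1],c[0]:c[1]]
    for lab,z0,z1,lo in [("back",241,256,620),("cheek",271,286,585)]:
        m=(w[...,2]>z0)&(w[...,2]<z1)
        q=np.array([ray(a,b,P,K,250 if lab=="back" else 280) for a,b in zip(u[m],v[m])])
        print(nm,lab,len(q),np.round(cv2.boxPoints(cv2.minAreaRect(q[:,:2].astype(np.float32))),1).tolist())
```

```text
f back (array([0.98911951, 0.1471142 ]), array([674.35116933, 239.21809839]), np.int64(608), np.float64(8.459726798437647), np.float64(702.2062791290506))
f cheek (array([ 0.13076287, -0.99141367]), array([632.02457667, 278.63999013]), np.int64(374), np.float64(-82.48632219556234), np.float64(-193.6021493457562))
s back (array([0.99954848, 0.0300471 ]), array([ 674.81087057, -208.10944694]), np.int64(470), np.float64(1.721831112491728), np.float64(668.2530975012049))
s cheek (array([ 0.03840492, -0.99926226]), array([ 639.08536431, -265.20261473]), np.int64(555), np.float64(-87.79901902946018), np.float64(289.55098466500175))
f back 314 [[585.0999755859375, 281.79998779296875], [688.4000244140625, 178.60000610351562], [739.2000122070312, 229.39999389648438], [635.9000244140625, 332.5]]
f cheek 259 [[588.9000244140625, 289.6000061035156], [591.9000244140625, 270.6000061035156], [684.5, 284.8999938964844], [681.5999755859375, 303.8999938964844]]
s back 331 [[593.7000122070312, -276.3999938964844], [655.2000122070312, -318.0], [737.4000244140625, -196.6999969482422], [675.9000244140625, -155.0]]
s cheek 285 [[600.0, -281.8999938964844], [692.4000244140625, -283.5], [693.9000244140625, -192.3000030517578], [601.5, -190.8000030517578]]
```

```bash
cat >> h.py <<'E'
def frame(th,o):
    c,s=np.cos(np.radians(th)),np.sin(np.radians(th));return np.array([c,s]),np.array([-s,c]),np.array(o)
FU=frame(8.0,(677.3,218.4)); SP=frame(2.0,(674.5,-197.9))
def toF(F,p): q=np.array(p)[...,:2]-F[2];return np.stack([q@F[0],q@F[1]],-1)
def toW(F,x,y): return F[2]+x*F[0]+y*F[1]
E
python3 - <<'E'
from h import *
im,d,P,K=load("top0");W=cloud(d,P,K)
w=W[160:205,180:245];I=im[160:205,180:245].astype(int)
m=(w[...,2]>180)&(w[...,2]<200)&(I.max(-1)<45)
v,u=np.nonzero(m);v=v+160;u=u+180
q=np.array([ray(a,b,P,K,191)for a,b in zip(u,v)])
f=toF(FU,q);print("bar pts",len(f),f.min(0),f.max(0),np.polyfit(f[:,1],f[:,0],1))
k=np.abs(f[:,0]-np.median(f[:,0]))<12
pf=np.polyfit(f[k,1],f[k,0],1);print(pf,np.degrees(np.arctan(pf[0])),f[k].min(0),f[k].max(0))
print("mean depth pts",toF(FU,w[m][k].mean(0)),w[m][k].mean(0))
# knobs
m=(w[...,2]>172)&(I.min(-1)>70);v,u=np.nonzero(m);q=toF(FU,[ray(a+180,b+160,P,K,190) for a,b in zip(u,v)])
for x0 in range(-130,-20,8):
    s=(q[:,0]>=x0)&(q[:,0]<x0+8)
    if s.any(): print(x0,s.sum(),q[s,1].min().round(1),q[s,1].max().round(1))
w=W[140:175,345:385];m=w[...,2]>258
v,u=np.nonzero(m);rs=np.array([ray(u.mean()+345,v.mean()+140,P,K,264)]);print("sknob",m.sum(),rs,toF(SP,rs))
# lugs sp
I=im[140:175,345:385];
# compare with heights
w2=w[m];print(w2.mean(0),toF(SP,w2.mean(0)),np.percentile(w2[:,2],[5,50,95]))
E
```

```text
bar pts 207 [-128.22237422  -53.11059759] [-18.73206884  80.8302776 ] [  0.11963512 -71.20246178]
[-2.19682506e-02 -6.83285478e+01] -1.258485618937673 [-77.8221393  -53.11059759] [-58.50489527  80.8302776 ]
mean depth pts [-68.16036209   9.46606038] [608.48554889 218.28784838 189.61176712]
-122 9 -3.3 5.0
-114 12 -4.0 6.6
-106 9 -5.5 3.3
-98 9 -3.9 2.2
-90 12 -5.0 3.8
-82 9 -5.7 2.7
-74 1 86.0 86.0
-66 4 -5.5 2.9
-58 9 -3.6 2.5
-50 11 -4.7 83.4
-42 9 -5.0 82.7
-34 9 -22.6 81.7
-26 1 20.5 20.5
sknob 68 [[ 635.34551096 -198.32689766  264.        ]] [[-39.1455357    0.93983436]]
[ 628.37009989 -194.74771111  288.30120138] [-45.99178572   4.76027889] [262.92254677 268.98709248 276.21240429]
```

Call:
servo_tool --rows '[{"turn": 6.67, "z": -1.4, "fingers": 0}, {"turn": 6.67, "z": -1.4, "fingers": 0}, {"turn": 6.67, "z": -1.4, "fingers": 0}, {"turn": 6.67, "z": -1.4, "fingers": 0}, {"turn": 6.67, "z": -1.4, "fingers": 0}, {"turn": 6.67, "z": -1.4, "fingers": 0}, {"turn": 6.67, "z": -1.4, "fingers": 0}, {"turn": 6.67, "z": -1.4, "fingers": 0}, {"turn": 6.67, "z": -1.4, "fingers": 0}, {"turn": 6.67, "z": -1.4, "fingers": 0}]'

```text
invalid input at $.rows[0]: expected keys fingers, x, y, z, turn
```

```bash
cat >> h.py <<'E'
from scipy.spatial.transform import Rotation as R
def st():
    from bench import arm
    s=arm.read_state();Rm=R.from_quat(s["ee_rot"]).as_matrix()
    psi=np.degrees(np.arctan2(Rm[1,0],Rm[0,0]))
    print("t %.2f pos %s psi %.2f F %s w %.1f j %s"%(s["clock"],s["position"].round(1),psi,s["contact_force"].round(1),s["gripper_width"],s["joints"].round(2)))
    return s,Rm,psi
def shift(tx,ty,tz):
    s,Rm,psi=st();d=Rm.T@(np.array([tx,ty,tz])-s["position"])
    print("tool shift cm",(d/10).round(2),"rows",np.linalg.norm(d)/41.7);return d
def shiftF(F,x,y,z): return shift(*toW(F,x,y),z)
E
python3 - <<'E'
from h import *
shiftF(SP,6,0.5,322)
E
```

```text
t 0.15 pos [226.9 581.9 196.5] psi -21.31 F [-0.4 -0.3 -0.5] w 85.7 j [ 1.46  0.39  0.01 -0.   -1.19 -0.26]
tool shift cm [ 70.57  56.12 -12.45] rows 21.82724979398937
```

All keys required.

Call:
servo_tool --rows '[{"x": 0, "y": 0, "turn": 6.67, "z": -1.4, "fingers": 0}, {"x": 0, "y": 0, "turn": 6.67, "z": -1.4, "fingers": 0}, {"x": 0, "y": 0, "turn": 6.67, "z": -1.4, "fingers": 0}, {"x": 0, "y": 0, "turn": 6.67, "z": -1.4, "fingers": 0}, {"x": 0, "y": 0, "turn": 6.67, "z": -1.4, "fingers": 0}, {"x": 0, "y": 0, "turn": 6.67, "z": -1.4, "fingers": 0}, {"x": 0, "y": 0, "turn": 6.67, "z": -1.4, "fingers": 0}, {"x": 0, "y": 0, "turn": 6.67, "z": -1.4, "fingers": 0}, {"x": 0, "y": 0, "turn": 6.67, "z": -1.4, "fingers": 0}, {"x": 0, "y": 0, "turn": 6.67, "z": -1.4, "fingers": 0}]'

```text
clock: 0.98
position: [226.9, 582.0, 337.5]
ee_rot: [0.717, -0.697, 0.0, 0.0]
contact_force: [0.4, 0.5, -0.4]
gripper_width: 0.1
```

Run:
```python
from h import *
shiftF(SP,6,0.5,322)
```

```text
t 0.98 pos [226.9 582.  337.5] psi -88.33 F [ 0.4  0.5 -0.4] w 0.1 j [ 1.46  0.33  0.27 -0.   -1.51 -1.43]
tool shift cm [ 79.21 -43.07   1.6 ] rows 21.624930354109466
```

Call:
servo_tool --rows '[{"x": 3.44, "y": -1.87, "z": 0, "turn": 0, "fingers": 0}, {"x": 3.44, "y": -1.87, "z": 0, "turn": 0, "fingers": 0}, {"x": 3.44, "y": -1.87, "z": 0, "turn": 0, "fingers": 0}, {"x": 3.44, "y": -1.87, "z": 0, "turn": 0, "fingers": 0}, {"x": 3.44, "y": -1.87, "z": 0, "turn": 0, "fingers": 0}, {"x": 3.44, "y": -1.87, "z": 0, "turn": 0, "fingers": 0}, {"x": 3.44, "y": -1.87, "z": 0, "turn": 0, "fingers": 0}, {"x": 3.44, "y": -1.87, "z": 0, "turn": 0, "fingers": 0}, {"x": 3.44, "y": -1.87, "z": 0, "turn": 0, "fingers": 0}, {"x": 3.44, "y": -1.87, "z": 0, "turn": 0, "fingers": 0}]'

```text
clock: 1.82
position: [426.2, 243.1, 337.3]
ee_rot: [0.719, -0.695, -0.0, -0.0]
contact_force: [0.4, 1.0, 0.6]
gripper_width: -0.1
```

Call:
servo_tool --rows '[{"x": 3.44, "y": -1.87, "z": 0, "turn": 0, "fingers": 0}, {"x": 3.44, "y": -1.87, "z": 0, "turn": 0, "fingers": 0}, {"x": 3.44, "y": -1.87, "z": 0, "turn": 0, "fingers": 0}, {"x": 3.44, "y": -1.87, "z": 0, "turn": 0, "fingers": 0}, {"x": 3.44, "y": -1.87, "z": 0, "turn": 0, "fingers": 0}, {"x": 3.44, "y": -1.87, "z": 0, "turn": 0, "fingers": 0}, {"x": 3.44, "y": -1.87, "z": 0, "turn": 0, "fingers": 0}, {"x": 3.44, "y": -1.87, "z": 0, "turn": 0, "fingers": 0}, {"x": 3.44, "y": -1.87, "z": 0, "turn": 0, "fingers": 0}, {"x": 3.44, "y": -1.87, "z": 0, "turn": 0, "fingers": 0}]'

```text
clock: 2.65
position: [625.2, -94.1, 336.9]
ee_rot: [0.719, -0.695, -0.0, 0.0]
contact_force: [0.1, 1.0, 0.5]
gripper_width: -0.2
```

Run:
```python
from h import *
shiftF(SP,6,0.5,322)
```

```text
t 2.65 pos [625.2 -94.1 336.9] psi -88.01 F [0.1 1.  0.5] w -0.2 j [ 0.11  0.34  0.29 -0.   -1.52 -0.07]
tool shift cm [10.5  -5.16  1.48] rows 2.82750408079236
```

Call:
servo_tool --rows '[{"x": 3.5, "y": -1.72, "z": 0.5, "turn": 0, "fingers": 0}, {"x": 3.5, "y": -1.72, "z": 0.5, "turn": 0, "fingers": 0}, {"x": 3.5, "y": -1.72, "z": 0.5, "turn": 0, "fingers": 0}, {"x": 0, "y": 0, "z": 0, "turn": 0, "fingers": 0}]'

```text
clock: 2.98
position: [681.0, -200.9, 316.4]
ee_rot: [0.717, -0.697, -0.003, 0.002]
contact_force: [-0.4, 0.9, -1.5]
gripper_width: -0.4
```

Run:
```python
from h import *
shiftF(SP,6,0.5,259)
snap("wrist","w1")
```

```text
t 2.98 pos [ 681.  -200.9  316.4] psi -88.36 F [-0.4  0.9 -1.5] w -0.4 j [-0.06  0.5   0.49  0.   -1.56  0.09]
tool shift cm [-0.37  0.    5.74] rows 1.37959182873606
```

View pics/w1.png

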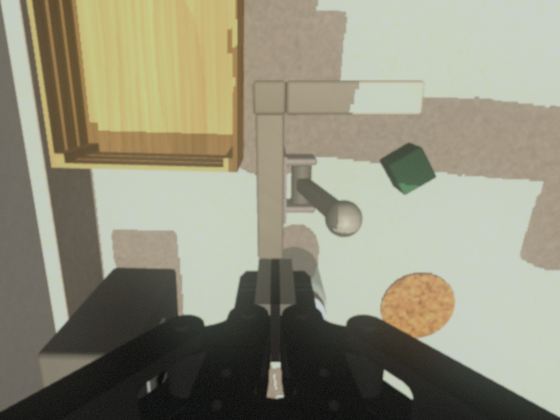

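Run:
```python
from h import *
im,d,P,K=load("w1")
p=ray(344,218,P,K,263);print(p,toF(SP,p))
W=cloud(d,P,K)
p=W[218,344];print(p,toF(SP,p))
for uv in [(283,115),(424,112),(424,82),(284,260),(257,260)]: 
    p=ray(*uv,P,K,280 if uv[1]<120 else 250);print(uv,toF(SP,p), W[uv[1],uv[0]])
for uv in [(418,303)]: print(W[uv[1],uv[0]],ray(*uv,P,K,4))
```

```text
[ 636.05138384 -199.33070298  263.        ] [-38.47512512  -0.08799408]
[ 637.91458843 -202.35060497  271.92273928] [-36.7184486   -3.17108133]
(283, 115) [  1.09849564 -65.64863238] [ 676.97313403 -261.42349829  247.52140324]
(424, 112) [-75.82458157 -66.78723472] [ 491.32449806 -254.65682445   -0.87447181]
(424, 82) [-74.08437687 -82.33933639] [ 496.50507918 -290.66141111   -1.20309149]
(284, 260) [-0.46703994 35.21738402] [ 677.62297578 -212.42837509  355.41146773]
(257, 260) [18.44827511 35.06489895] [699.86326962 -43.17257082  -1.31966608]
[461.40960272  17.99894808   2.70022426] [462.00055901  17.21573599   4.        ]
```

Call:
servo_tool --rows '[{"x": -0.18, "y": 0, "z": 2.85, "turn": 0, "fingers": 0}, {"x": -0.18, "y": 0, "z": 2.85, "turn": 0, "fingers": 0}, {"x": 0, "y": 0, "z": 0, "turn": 0, "fingers": 0}]'

```text
clock: 3.28
position: [676.6, -189.8, 258.4]
ee_rot: [0.719, -0.695, -0.006, 0.003]
contact_force: [-0.8, 0.8, -3.0]
gripper_width: -0.3
```

Run:
```python
from h import *
shiftF(SP,-42,0,253)
for a in np.arange(.2,1.37,.1): print(a.round(2),-18-100*np.sin(a),165+100*np.cos(a))
```

```text
t 3.28 pos [ 676.6 -189.8  258.4] psi -87.99 F [-0.8  0.8 -3. ] w -0.3 j [-0.05  0.5   0.35 -0.   -1.43  0.08]
tool shift cm [0.81 4.43 0.59] rows 1.0887352695035686
0.2 -37.866933079506126 263.0066577841242
0.3 -47.552020666133956 260.5336489125606
0.4 -56.941834230865055 257.1060994002885
0.5 -65.9425538604203 252.75825618903727
0.6 -74.46424733950354 247.53356149096783
0.7 -82.42176872376912 241.4842187284488
0.8 -89.73560908995229 234.67067093471653
0.9 -96.33269096274836 227.16099682706644
1.0 -102.14709848078967 219.03023058681396
1.1 -107.12073600614356 210.3596121425577
1.2 -111.20390859672266 201.23577544766732
1.3 -114.3558185417193 191.74988286245872
```

Call:
servo_tool --rows '[{"x": 0.8, "y": 0, "z": 0, "turn": 0, "fingers": 0}, {"x": 0, "y": 0.8, "z": 0, "turn": 0, "fingers": 0}, {"x": 0, "y": 1.0, "z": 0, "turn": 0, "fingers": 0}, {"x": 0, "y": 1.0, "z": 0, "turn": 0, "fingers": 0}, {"x": 0, "y": 0.8, "z": 0.4, "turn": 0, "fingers": 0}, {"x": 0, "y": 0.8, "z": 0.5, "turn": 0, "fingers": 0}, {"x": 0, "y": 0.8, "z": 0.6, "turn": 0, "fingers": 0}, {"x": 0, "y": 0.8, "z": 0.7, "turn": 0, "fingers": 0}, {"x": 0, "y": 0, "z": 0, "turn": 0, "fingers": 0}]'

```text
clock: 4.03
position: [619.1, -202.1, 245.5]
ee_rot: [0.719, -0.695, 0.001, -0.001]
contact_force: [-0.5, 0.5, -0.6]
gripper_width: 0.3
```

Run:
```python
from h import *
s,_,_=st();print(toF(SP,s["position"]))
snap("wrist","w2")
```

```text
t 4.03 pos [ 619.1 -202.1  245.5] psi -88.02 F [-0.5  0.5 -0.6] w 0.3 j [-0.07  0.4   0.16  0.   -1.32  0.1 ]
[-55.55133299  -2.26201978]
```

View pics/w2.png

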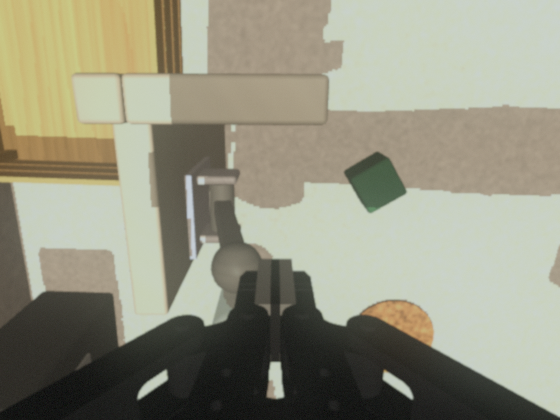

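Run:
```python
from h import *
im,d,P,K=load("w2");W=cloud(d,P,K)
for z in (265,255): print(toF(SP,ray(237,268,P,K,z)))
print(W[262:276:6,228:246:6].round(0).tolist())
snap("scene","s2")
im=cv2.imread("pics/s2.png");cv2.imwrite("pics/s2c.png",cv2.resize(im[110:260,170:320],None,fx=4,fy=4,interpolation=cv2.INTER_CUBIC))
s,_,_=st();print(toF(SP,s["position"]))
```

```text
[-38.77590891  -0.39097444]
[-37.63371979   4.58331307]
[[[639.0, -205.0, 271.0], [636.0, -206.0, 272.0], [634.0, -206.0, 271.0]], [[639.0, -203.0, 273.0], [636.0, -204.0, 273.0], [634.0, -204.0, 273.0]], [[639.0, -201.0, 274.0], [636.0, -201.0, 273.0], [634.0, -201.0, 273.0]]]
t 4.13 pos [ 620.8 -202.3  245.9] psi -88.00 F [ 0.8 -0.3 -0.4] w 0.3 j [-0.07  0.4   0.16  0.   -1.32  0.1 ]
[-53.84008342  -2.49889818]
```

View pics/s2c.png

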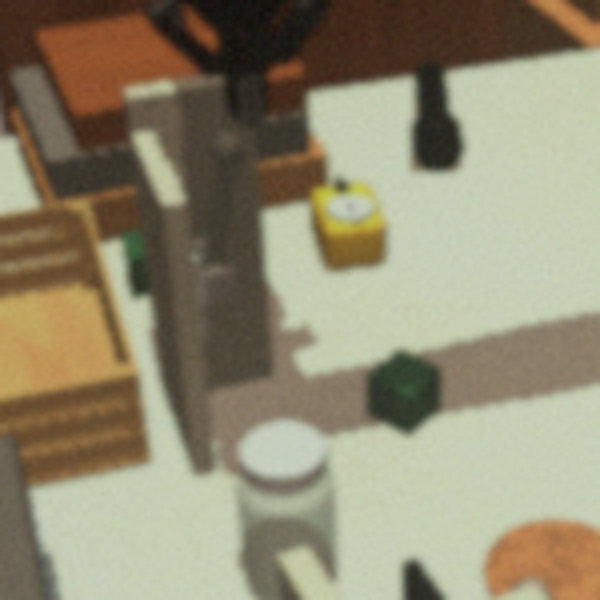

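Run:
```python
from h import *
for n,t in [("w1",(681,-200.9,316.4)),("w2",(619.1,-202.1,245.5))]:
    im,d,P,K=load(n);q=np.linalg.inv(P)@np.array([*t,1]);print(n,q[:3],K[0]*q[0]/q[2]+K[2],K[1]*q[1]/q[2]+K[3])
    W=cloud(d,P,K);print(W[262:300:8,275].round(0).tolist())
```

```text
w1 [ -0.28385503  20.31355717 190.23536199] 274.24561179166733 247.28463468036364
[[681.0, -212.0, 357.0], [681.0, -212.0, 363.0], [681.0, -212.0, 370.0], [681.0, -212.0, 376.0], [681.0, -212.0, 381.0]]
w2 [ -0.39552245  20.27291445 190.22105668] 274.02350268855224 247.2068485528373
[[619.0, -213.0, 285.0], [619.0, -212.0, 291.0], [619.0, -214.0, 300.0], [619.0, -213.0, 305.0], [619.0, -214.0, 311.0]]
```

Run:
```python
from h import *
im,d,P,K=load("w2")
print(P.round(2).tolist())
for z in (245.5,255,265,275,282):
    q=np.linalg.inv(P)@np.array([619.1,-213,z,1]);print(z,K[1]*q[1]/q[2]+K[3],q[2])
print(d[240:300:4,275].round(0), d[255:300:6,262].round(0))
W=cloud(d,P,K);print(W[250:276:2,275].round(0).tolist())
```

```text
[[-1.0, -0.03, -0.01, 620.65], [-0.04, 0.95, 0.3, -277.89], [-0.0, 0.3, -0.95, 421.14], [0.0, 0.0, 0.0, 1.0]]
245.5 226.85976896366031 186.98775011799984
255 233.8704901806698 177.91554254742144
265 242.06642017609275 168.36585036786522
275 251.24800061759532 158.81615818830903
282 258.36096616228275 152.1313736626197
[454. 457. 457. 461. 460. 150. 147. 144. 141. 137. 134. 131. 128. 127.
 125.] [460. 149. 144. 138. 134. 130. 126. 124.]
[[616.0, -92.0, -2.0], [616.0, -89.0, -3.0], [615.0, -87.0, -0.0], [615.0, -84.0, -1.0], [615.0, -81.0, -2.0], [619.0, -213.0, 284.0], [619.0, -213.0, 285.0], [619.0, -213.0, 287.0], [619.0, -214.0, 290.0], [619.0, -213.0, 291.0], [619.0, -212.0, 291.0], [619.0, -213.0, 294.0], [619.0, -214.0, 296.0]]
```

Run:
```python
from h import *
im,d,P,K=load("s2")
for z in (246,283,300):
    q=np.linalg.inv(P)@np.array([620.8,-202.3,z,1]);print(z,K[0]*q[0]/q[2]+K[2],K[1]*q[1]/q[2]+K[3],q[2])
q=np.linalg.inv(P)@np.array([*toW(SP,-38.5,0),263,1]);print("ball",K[0]*q[0]/q[2]+K[2],K[1]*q[1]/q[2]+K[3],q[2])
g=np.clip(im[:,:,::-1].astype(float)*2.2,0,255).astype(np.uint8);cv2.imwrite("pics/s2d.png",cv2.resize(g[60:200,180:300],None,fx=6,fy=4.2,interpolation=cv2.INTER_CUBIC)[:598])
W=cloud(d,P,K)
for v in range(115,155,3): print(v,d[v,224:242:3].round(0))
```

```text
246 232.2951487904255 150.48525062563132 1098.4139539449366
283 231.40807074230588 138.93011530590144 1075.0731438129626
300 230.98744967654375 133.45107843477894 1064.3489878063801
ball 226.8415528223102 146.59624106842307 1081.5564051852966
115 [1008. 1009. 1018. 1012. 1020. 1051.]
118 [1029. 1016. 1048. 1023. 1026. 1051.]
121 [1043. 1019. 1049. 1024. 1033. 1042.]
124 [1033. 1029. 1033. 1034. 1039. 1045.]
127 [1033. 1030. 1038. 1038. 1046. 1447.]
130 [1119. 1046. 1044. 1049. 1434. 1441.]
133 [1128. 1051. 1049. 1056. 1060. 1444.]
136 [1133. 1057. 1052. 1059. 1064. 1449.]
139 [1137. 1142. 1059. 1066. 1459. 1455.]
142 [1138. 1147. 1155. 1156. 1457. 1461.]
145 [1072. 1068. 1081. 1162. 1467. 1476.]
148 [1065. 1074. 1076. 1165. 1478. 1474.]
151 [1081. 1084. 1170. 1171. 1482. 1484.]
154 [1084. 1089. 1176. 1180. 1489. 1497.]
```

View pics/s2d.png

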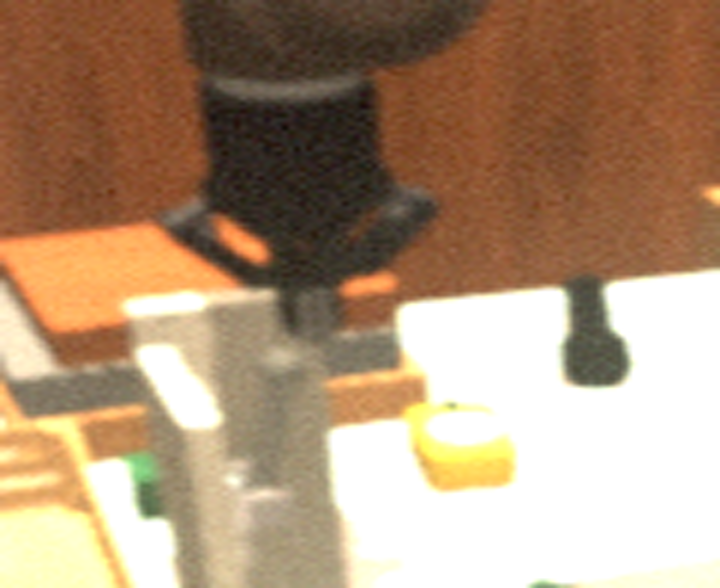

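Call:
servo_tool --rows '[{"x": -0.2, "y": -2.5, "z": 0, "turn": 0, "fingers": 0}, {"x": 0, "y": -2.4, "z": 0, "turn": 0, "fingers": 0}, {"x": 0, "y": 0, "z": 0, "turn": 0, "fingers": 0}, {"x": 0, "y": 0, "z": 1.2, "turn": 0, "fingers": 0}, {"x": 0, "y": 0, "z": 1.2, "turn": 0, "fingers": 0}, {"x": 0, "y": 0, "z": 0, "turn": 0, "fingers": 0}, {"x": 0, "y": 0, "z": 0, "turn": 0, "fingers": 0}]'

```text
clock: 4.72
position: [669.3, -198.3, 219.7]
ee_rot: [0.719, -0.695, 0.0, 0.0]
contact_force: [0.2, -0.0, 1.1]
gripper_width: 0.2
```

Run:
```python
from h import *
s,_,_=st();print(toF(SP,s["position"]))
```

```text
t 4.72 pos [ 669.3 -198.3  219.7] psi -87.99 F [ 0.2 -0.   1.1] w 0.2 j [-0.06  0.5   0.25  0.   -1.32  0.09]
[-5.23055682 -0.25573729]
```

Call:
servo_tool --rows '[{"x": 0, "y": 0.8, "z": 0, "turn": 0, "fingers": 0}, {"x": 0, "y": 0.9, "z": 0, "turn": 0, "fingers": 0}, {"x": 0, "y": 0.9, "z": 0, "turn": 0, "fingers": 0}, {"x": 0, "y": 0.8, "z": 0.3, "turn": 0, "fingers": 0}, {"x": 0, "y": 0.8, "z": 0.5, "turn": 0, "fingers": 0}, {"x": 0, "y": 0.8, "z": 0.6, "turn": 0, "fingers": 0}, {"x": 0, "y": 0.8, "z": 0.7, "turn": 0, "fingers": 0}, {"x": 0, "y": 0, "z": 0, "turn": 0, "fingers": 0}]'

```text
clock: 5.38
position: [609.3, -200.3, 199.0]
ee_rot: [0.719, -0.695, -0.0, -0.0]
contact_force: [-0.3, -0.5, -0.0]
gripper_width: -0.1
```

Run:
```python
from h import *
s,_,_=st();print(toF(SP,s["position"]))
snap("wrist","w3")
```

```text
t 5.38 pos [ 609.3 -200.3  199. ] psi -88.03 F [-0.3 -0.5 -0. ] w -0.1 j [-0.07  0.41  0.05 -0.   -1.21  0.1 ]
[-65.28881361  -0.11161722]
```

View pics/w3.png

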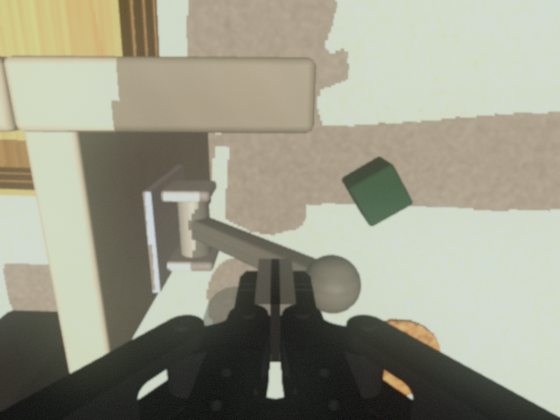

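Call:
servo_tool --rows '[{"x": 0, "y": -0.3, "z": -1.5, "turn": 0, "fingers": 0}, {"x": 0, "y": 0, "z": -1.5, "turn": 0, "fingers": 0}, {"x": 0, "y": 2.5, "z": 0, "turn": 0, "fingers": 0}, {"x": 0, "y": 0, "z": 1.0, "turn": 0, "fingers": 0}, {"x": 0, "y": 0.6, "z": 1.0, "turn": 0, "fingers": 0}, {"x": 0, "y": 0.6, "z": 1.0, "turn": 0, "fingers": 0}, {"x": 0, "y": 0.6, "z": 1.0, "turn": 0, "fingers": 0}, {"x": 0, "y": 0.4, "z": 1.0, "turn": 0, "fingers": 0}, {"x": 0, "y": 0.2, "z": 0.7, "turn": 0, "fingers": 0}, {"x": 0, "y": 0, "z": 0, "turn": 0, "fingers": 0}]'

```text
clock: 6.27
position: [564.2, -201.7, 170.1]
ee_rot: [0.719, -0.695, -0.001, 0.001]
contact_force: [-0.6, 0.5, -0.4]
gripper_width: -0.0
```

Run:
```python
from h import *
s,_,_=st();print(toF(SP,s["position"]))
snap("wrist","w4")
```

```text
t 6.27 pos [ 564.2 -201.7  170.1] psi -88.02 F [-0.6  0.5 -0.4] w -0.0 j [-0.07  0.36 -0.1  -0.   -1.11  0.11]
[-1.10413239e+02  1.11708330e-02]
```

View pics/w4.png

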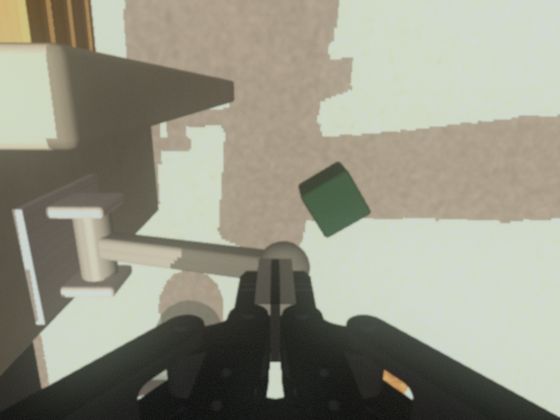

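Call:
servo_tool --rows '[{"x": 0, "y": 0.2, "z": 0.4, "turn": 0, "fingers": 0}, {"x": 0, "y": 0, "z": 0.3, "turn": 0, "fingers": 0}, {"x": 0, "y": 0, "z": 0, "turn": 0, "fingers": 0}]'

```text
clock: 6.57
position: [563.3, -201.9, 164.0]
ee_rot: [0.719, -0.695, -0.0, 0.0]
contact_force: [-1.1, -0.1, -1.1]
gripper_width: -0.1
```

Run:
```python
from h import *
s,_,_=st();print(toF(SP,s["position"]))
```

```text
t 6.57 pos [ 563.3 -201.9  164. ] psi -88.00 F [-1.1 -0.1 -1.1] w -0.1 j [-0.07  0.36 -0.11  0.   -1.1   0.11]
[-1.11268633e+02 -1.01279778e-01]
```

Call:
servo_tool --rows '[{"x": 0, "y": 0, "z": 0.3, "turn": 0, "fingers": 0}, {"x": 0, "y": 0, "z": 0.2, "turn": 0, "fingers": 0}, {"x": 0, "y": 0, "z": 0, "turn": 0, "fingers": 0}]'

```text
clock: 6.82
position: [563.6, -202.1, 163.1]
ee_rot: [0.72, -0.694, 0.001, -0.0]
contact_force: [-4.3, 2.9, 13.9]
gripper_width: 0.2
```

Call:
servo_tool --rows '[{"x": 0, "y": 0, "z": 0.3, "turn": 0, "fingers": 0}, {"x": 0, "y": 0, "z": 0, "turn": 0, "fingers": 0}]'

```text
clock: 6.98
position: [563.7, -202.3, 162.7]
ee_rot: [0.72, -0.694, 0.002, -0.0]
contact_force: [-8.0, 4.5, 23.4]
gripper_width: -0.2
```

Call:
servo_tool --rows '[{"x": 0, "y": 0, "z": -1.5, "turn": 0, "fingers": 0}, {"x": 0, "y": 0, "z": -3.0, "turn": 0, "fingers": 4.5}, {"x": 0, "y": 0, "z": -3.5, "turn": -6, "fingers": 4.5}, {"x": 0, "y": 0, "z": 0, "turn": 0, "fingers": 4.5}, {"x": 0, "y": 0, "z": 0, "turn": 0, "fingers": 4.5}]'

```text
clock: 7.4
position: [564.7, -201.9, 239.1]
ee_rot: [0.755, -0.656, 0.003, -0.002]
contact_force: [-0.5, 0.2, -0.6]
gripper_width: 44.6
```

Run:
```python
from h import *
snap("wrist","w5")
shiftF(FU,-68,-34,240)
```

```text
t 7.45 pos [ 563.6 -201.6  236.9] psi -82.03 F [-0.3  0.  -0.2] w 45.3 j [-0.07  0.31  0.   -0.   -1.26  0.21]
tool shift cm [-36.62 -10.29  -0.28] rows 9.12139780537979
```

View pics/w5.png

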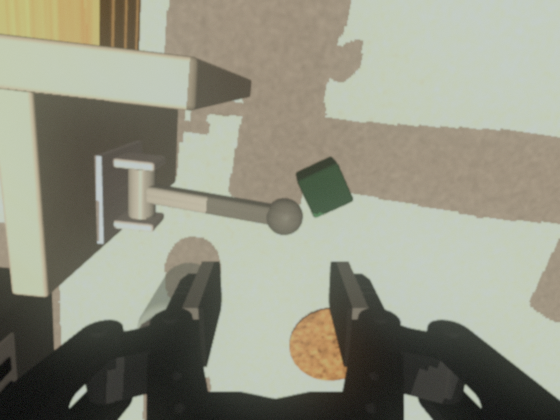

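Call:
servo_tool --rows '[{"x": -3.66, "y": -1.03, "z": 0, "turn": 0, "fingers": 4.5}, {"x": -3.66, "y": -1.03, "z": 0, "turn": 0, "fingers": 4.5}, {"x": -3.66, "y": -1.03, "z": 0, "turn": 0, "fingers": 4.5}, {"x": -3.66, "y": -1.03, "z": 0, "turn": 0, "fingers": 4.5}, {"x": -3.66, "y": -1.03, "z": 0, "turn": 0, "fingers": 4.5}, {"x": -3.66, "y": -1.03, "z": 0, "turn": 0, "fingers": 4.5}, {"x": -3.66, "y": -1.03, "z": 0, "turn": 0, "fingers": 4.5}, {"x": -3.66, "y": -1.03, "z": 0, "turn": 0, "fingers": 4.5}, {"x": -3.66, "y": -1.03, "z": 0, "turn": 0, "fingers": 4.5}, {"x": -3.66, "y": -1.03, "z": 0, "turn": 0, "fingers": 4.5}]'

```text
clock: 8.28
position: [613.5, 176.7, 234.5]
ee_rot: [0.755, -0.656, -0.001, 0.001]
contact_force: [0.1, -0.1, 0.3]
gripper_width: 44.7
```

Call:
servo_tool --rows '[{"x": 0, "y": 0, "z": 0, "turn": 0, "fingers": 4.5}, {"x": 0, "y": 0, "z": 0, "turn": 0, "fingers": 4.5}]'

```text
clock: 8.45
position: [613.5, 177.0, 233.7]
ee_rot: [0.756, -0.655, -0.001, 0.002]
contact_force: [-0.3, -0.3, -0.2]
gripper_width: 44.8
```

Run:
```python
from h import *
im,d,P,K=load("w5")
p=ray(284,216,P,K,186);print("sball",toF(SP,p))
snap("wrist","w6")
shiftF(FU,-68,-34,132)
```

```text
sball [-115.71334416    0.45456215]
t 8.50 pos [613.5 175.6 234.3] psi -81.93 F [ 0.   0.7 -0.3] w 45.0 j [ 0.53  0.39  0.11 -0.   -1.29 -0.39]
tool shift cm [ 0.03 -0.15 10.23] rows 2.452713099693659
```

View pics/w6.png

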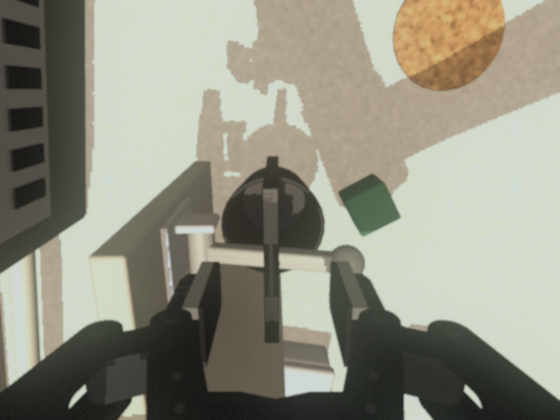

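Run:
```python
from h import *
im,d,P,K=load("w6");W=cloud(d,P,K)
for uv in [(272,190),(272,160),(272,340),(272,300),(272,255)]:
    p=ray(*uv,P,K,192);print(uv,p.round(1),toF(FU,p).round(1),W[uv[1],uv[0]].round(1))
p=ray(347,259,P,K,186);print("fball",toF(FU,p))
I=im.astype(int).max(-1)
for v in (200,225,290,320):
    xs=np.nonzero((W[v,240:310,2]>178)&(W[v,240:310,2]<202))[0]+240;print(v,xs.min(),xs.max(),xs.mean())
cs=[(447,38)];
hsv=cv2.cvtColor(im,cv2.COLOR_RGB2HSV);m=((hsv[...,0]<20)&(hsv[...,1]>100)).astype(np.uint8);m[120:]=0;m[:,:380]=0
c=max(cv2.findContours(m,0,2)[0],key=cv2.contourArea);e=cv2.fitEllipse(c);print(e,ray(*e[0],P,K,4))
```

```text
(272, 190) [617.4 158.5 192. ] [-67.7 -50.9] [617.3 158.8 191. ]
(272, 160) [619.9 140.8 192. ] [-67.6 -68.9] [618.1 156.3 104.6]
(272, 340) [602.7 262.1 192. ] [-67.8  53.6] [602.5 263.3 190.3]
(272, 300) [607.  231.8 192. ] [-67.8  23. ] [606.9 232.3 191.1]
(272, 255) [611.5 200.2 192. ] [-67.7  -8.9] [611.4 200.6 191.1]
fball [-116.15439426   -3.48857153]
200 262 278 270.0
225 262 278 269.8125
290 264 278 270.57142857142856
320 264 278 271.0
((447.199462890625, 38.995243072509766), (94.85871124267578, 115.04593658447266), 74.22018432617188) [461.83903908  30.3325193    4.        ]
```

Call:
servo_tool --rows '[{"x": 0, "y": -0.02, "z": 2.5, "turn": 0, "fingers": 4.5}, {"x": 0, "y": 0, "z": 2.5, "turn": 0, "fingers": 4.5}, {"x": 0, "y": 0, "z": 2.5, "turn": 0, "fingers": 4.5}, {"x": 0, "y": 0, "z": 1.5, "turn": 0, "fingers": 4.5}, {"x": 0, "y": 0, "z": 1.2, "turn": 0, "fingers": 4.5}, {"x": 0, "y": 0, "z": 0, "turn": 0, "fingers": 4.5}, {"x": 0, "y": 0, "z": 0, "turn": 0, "fingers": 4.5}]'

```text
clock: 9.08
position: [614.1, 173.4, 133.6]
ee_rot: [0.754, -0.657, -0.0, 0.001]
contact_force: [0.0, -0.3, 0.1]
gripper_width: 45.1
```

Run:
```python
from h import *
snap("wrist","w7")
s,_,_=st();print(toF(FU,s["position"]))
```

```text
t 9.13 pos [614.8 174.  134.8] psi -82.07 F [ 0.1  0.7 -0.6] w 45.1 j [ 0.53  0.45 -0.04  0.   -1.07 -0.39]
[-68.0851049  -35.29943926]
```

View pics/w7.png

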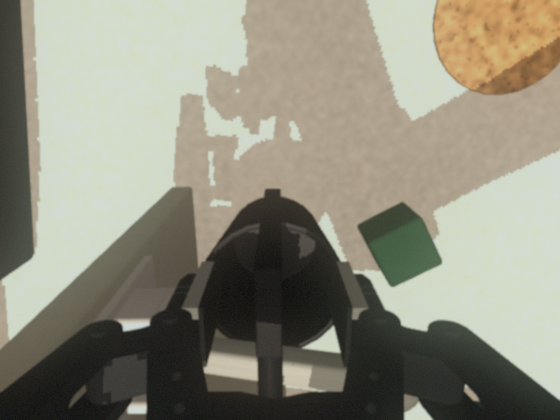

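Bar (x≈270) sits between the open fingers (205–345). Close.

Call:
servo_tool --rows '[{"x": 0, "y": 0, "z": 0.2, "turn": 0, "fingers": 0}, {"x": 0, "y": 0, "z": 0, "turn": 0, "fingers": 0}, {"x": 0, "y": 0, "z": 0, "turn": 0, "fingers": 0}, {"x": 0, "y": 0, "z": 0, "turn": 0, "fingers": 0}, {"x": 0, "y": 0, "z": 0, "turn": 0, "fingers": 0}, {"x": 0, "y": 0, "z": 0, "turn": 0, "fingers": 0}, {"x": 0, "y": 0, "z": 0, "turn": 0, "fingers": 0}]'

```text
clock: 9.72
position: [615.2, 175.2, 133.2]
ee_rot: [0.755, -0.656, 0.001, -0.001]
contact_force: [1.1, -0.4, 2.2]
gripper_width: 8.9
```

Run:
```python
from h import *
snap("wrist","w8")
s,_,_=st();print(toF(FU,s["position"]))
```

```text
t 9.77 pos [615.2 175.2 133.2] psi -81.99 F [1.4 0.1 2.1] w 8.5 j [ 0.53  0.46 -0.05  0.   -1.07 -0.39]
[-67.47515578 -34.14330115]
```

View pics/w8.png

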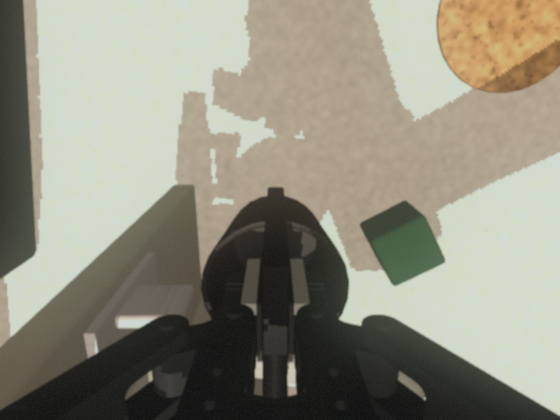

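Call:
servo_tool --rows '[{"x": 0, "y": 0, "z": -0.4, "turn": 0, "fingers": 0}, {"x": 0, "y": 0, "z": -0.8, "turn": 0, "fingers": 0}, {"x": 0, "y": 0, "z": -0.9, "turn": 0, "fingers": 0}, {"x": 0, "y": 0, "z": -0.7, "turn": 0, "fingers": 0}, {"x": 0, "y": 0, "z": 0, "turn": 0, "fingers": 0}, {"x": 0, "y": 0, "z": 0, "turn": 0, "fingers": 0}]'

```text
clock: 10.27
position: [614.5, 175.1, 161.0]
ee_rot: [0.755, -0.656, 0.0, -0.001]
contact_force: [0.1, 0.3, -2.3]
gripper_width: 8.8
```

Run:
```python
from h import *
s,_,_=st();print(toF(FU,s["position"]))
snap("wrist","w9");snap("scene","s9")
im=cv2.imread("pics/s9.png");im=np.clip(im*2.,0,255).astype(np.uint8);cv2.imwrite("pics/s9c.png",cv2.resize(im[180:340,210:360],None,fx=4,fy=3.7,interpolation=cv2.INTER_CUBIC))
```

```text
t 10.27 pos [614.5 175.1 161. ] psi -82.00 F [ 0.1  0.3 -2.3] w 8.8 j [ 0.53  0.43 -0.01 -0.   -1.13 -0.39]
[-68.20888402 -34.12929322]
```

View pics/w9.png

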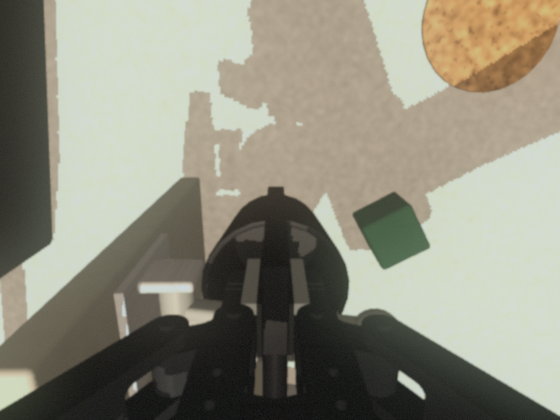

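View pics/s9c.png

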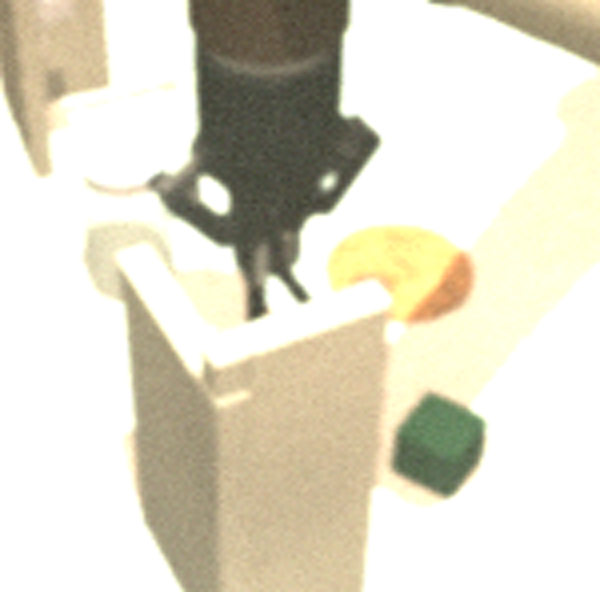

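Call:
servo_tool --rows '[{"x": 0, "y": 0.8, "z": 0, "turn": 0, "fingers": 0}, {"x": 0, "y": 1.6, "z": 0, "turn": 0, "fingers": 0}, {"x": 0, "y": 2.0, "z": 0, "turn": 0, "fingers": 0}, {"x": 0, "y": 2.0, "z": 0, "turn": 0, "fingers": 0}, {"x": 0, "y": 1.4, "z": -0.5, "turn": 0, "fingers": 0}, {"x": 0, "y": 0.6, "z": -1.2, "turn": 2, "fingers": 0}, {"x": 0, "y": 0, "z": -1.5, "turn": 2, "fingers": 0}, {"x": 0, "y": 0, "z": -0.8, "turn": 2, "fingers": 0}, {"x": 0, "y": 0, "z": 0, "turn": 0, "fingers": 0}]'

```text
clock: 11.12
position: [531.3, 163.5, 202.1]
ee_rot: [0.719, -0.695, 0.0, -0.001]
contact_force: [-0.2, -0.9, -1.3]
gripper_width: 9.0
```

Run:
```python
from h import *
snap("wrist","w10")
shift(462.2,-11,200)
```

```text
t 11.17 pos [530.9 163.3 200.8] psi -87.95 F [ 0.5  0.9 -2.3] w 8.8 j [ 0.59  0.26 -0.16 -0.   -1.15 -0.55]
tool shift cm [17.17  7.49  0.06] rows 4.49303962645198
```

View pics/w10.png

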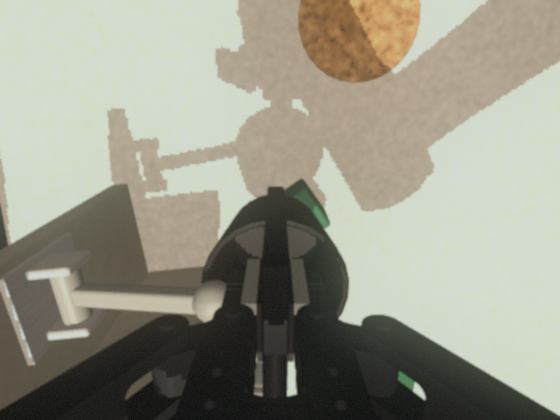

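Call:
servo_tool --rows '[{"x": 1.5, "y": 0.65, "z": 0, "turn": 0, "fingers": 0}, {"x": 2.9, "y": 1.25, "z": 0, "turn": 0, "fingers": 0}, {"x": 3.0, "y": 1.3, "z": 0, "turn": 0, "fingers": 0}, {"x": 3.0, "y": 1.3, "z": 0, "turn": 0, "fingers": 0}, {"x": 3.0, "y": 1.3, "z": 0, "turn": 0, "fingers": 0}, {"x": 2.3, "y": 1.0, "z": 0, "turn": 0, "fingers": 0}, {"x": 1.5, "y": 0.7, "z": 0, "turn": 0, "fingers": 0}, {"x": 0, "y": 0, "z": 0, "turn": 0, "fingers": 0}, {"x": 0, "y": 0, "z": 0, "turn": 0, "fingers": 0}]'

```text
clock: 11.92
position: [461.2, -12.4, 199.7]
ee_rot: [0.719, -0.695, -0.0, 0.0]
contact_force: [0.7, 0.4, -1.3]
gripper_width: 8.9
```

Run:
```python
from h import *
shift(462.2,-11,108)
snap("wrist","w11");snap("top","t11")
im=cv2.imread("pics/t11.png");im=np.clip(im*1.6,0,255).astype(np.uint8);cv2.imwrite("pics/t11c.png",cv2.resize(im[130:280,180:380],None,fx=4,fy=4,interpolation=cv2.INTER_CUBIC))
```

```text
t 11.92 pos [461.2 -12.4 199.7] psi -88.09 F [ 0.7  0.4 -1.3] w 8.9 j [ 0.33  0.1  -0.37 -0.   -1.1  -0.29]
tool shift cm [-0.13 -0.12  9.17] rows 2.1989724689146386
```

View pics/w11.png

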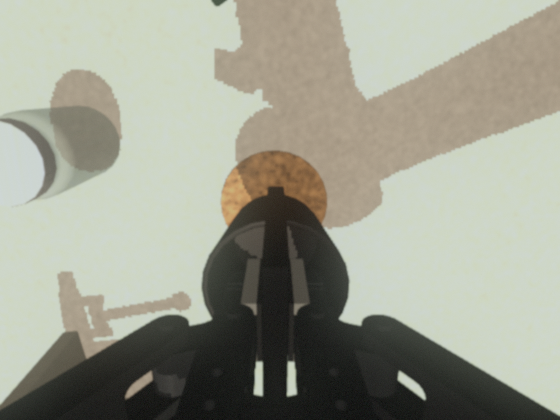

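View pics/t11c.png

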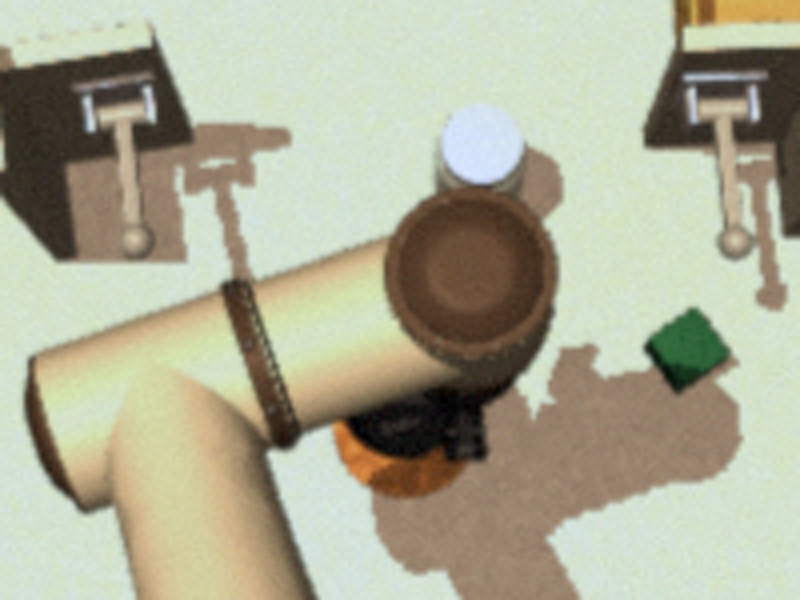

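Run:
```python
from h import *
im,d,P,K=load("w11")
hsv=cv2.cvtColor(im,cv2.COLOR_RGB2HSV);m=((hsv[...,0]<20)&(hsv[...,1]>100));m[:130]=0;m[215:]=0
v,u=np.nonzero(m)
e=[]
for r in range(v.min(),205):
    c=u[v==r]
    if len(c): e+= [(c.min(),r),(c.max(),r)]
q=np.array([ray(a,b,P,K,4)[:2] for a,b in e])
A=np.c_[2*q,np.ones(len(q))];s=np.linalg.lstsq(A,(q**2).sum(1),rcond=None)[0];print(s[:2],np.sqrt(s[2]+s[0]**2+s[1]**2))
from scipy.optimize import least_squares
print(least_squares(lambda c:np.hypot(*(q-c).T)-55,[461,24],loss="soft_l1").x)
```

```text
[460.69616541  22.45762899] 52.48652486644528
[460.60164904  26.18249713]
```

Call:
servo_tool --rows '[{"x": -0.15, "y": 0, "z": 1.5, "turn": 0, "fingers": 0}, {"x": 0, "y": 0, "z": 2.4, "turn": 0, "fingers": 0}, {"x": 0, "y": 0, "z": 2.4, "turn": 0, "fingers": 0}, {"x": 0, "y": 0, "z": 1.7, "turn": 0, "fingers": 0}, {"x": 0, "y": 0, "z": 0.9, "turn": 0, "fingers": 0}, {"x": 0, "y": 0, "z": 0.3, "turn": 0, "fingers": 0}, {"x": 0, "y": 0, "z": 0, "turn": 0, "fingers": 0}, {"x": 0, "y": 0, "z": 0, "turn": 0, "fingers": 0}]'

```text
clock: 12.68
position: [463.3, -9.3, 109.1]
ee_rot: [0.72, -0.694, 0.001, -0.001]
contact_force: [0.3, -0.5, -1.4]
gripper_width: 8.7
```

Call:
servo_tool --rows '[{"x": 0, "y": 0, "z": 0.15, "turn": 0, "fingers": 0}, {"x": 0, "y": 0, "z": 0, "turn": 0, "fingers": 0}]'

```text
clock: 12.85
position: [462.9, -9.5, 107.6]
ee_rot: [0.719, -0.695, 0.0, -0.001]
contact_force: [0.0, -0.4, -1.0]
gripper_width: 8.6
```

Call:
servo_tool --rows '[{"x": 0.05, "y": 0, "z": 0.15, "turn": 0, "fingers": 0}, {"x": 0, "y": 0, "z": 0, "turn": 0, "fingers": 0}]'

```text
clock: 13.02
position: [462.8, -10.3, 105.9]
ee_rot: [0.719, -0.695, 0.001, -0.001]
contact_force: [-0.0, 0.3, -1.1]
gripper_width: 8.4
```

Call:
servo_tool --rows '[{"x": 0, "y": 0, "z": 0.15, "turn": 0, "fingers": 0}, {"x": 0, "y": 0, "z": 0, "turn": 0, "fingers": 0}]'

```text
clock: 13.18
position: [463.5, -10.9, 105.6]
ee_rot: [0.72, -0.694, 0.001, -0.001]
contact_force: [-1.6, -2.6, 6.4]
gripper_width: 8.6
```

Contact. Release and rise.

Call:
servo_tool --rows '[{"x": 0, "y": 0, "z": -0.1, "turn": 0, "fingers": 0}, {"x": 0, "y": 0, "z": 0, "turn": 0, "fingers": 2}, {"x": 0, "y": 0, "z": 0, "turn": 0, "fingers": 4.0}, {"x": 0, "y": 0, "z": 0, "turn": 0, "fingers": 4.0}, {"x": 0, "y": 0, "z": 0, "turn": 0, "fingers": 4.0}, {"x": 0, "y": 0, "z": -2.0, "turn": 0, "fingers": 4.0}, {"x": 0, "y": 0, "z": -3.0, "turn": 0, "fingers": 4.0}, {"x": 0, "y": 0, "z": -3.0, "turn": 0, "fingers": 4.0}, {"x": 0, "y": 0, "z": 0, "turn": 0, "fingers": 4.0}, {"x": 0, "y": 0, "z": 0, "turn": 0, "fingers": 4.0}]'

```text
clock: 14.02
position: [463.3, -9.8, 186.4]
ee_rot: [0.719, -0.695, 0.001, -0.002]
contact_force: [-0.8, -0.6, -0.7]
gripper_width: 39.9
```

Run:
```python
from h import *
snap("wrist","w12");st();snap("scene","s12")
im=cv2.imread("pics/s12.png");im=np.clip(im*1.8,0,255).astype(np.uint8);cv2.imwrite("pics/s12c.png",cv2.resize(im[170:330,230:380],None,fx=4,fy=3.7,interpolation=cv2.INTER_CUBIC))
```

```text
t 14.07 pos [462.1 -10.1 184.9] psi -88.02 F [ 0.2 -0.3 -0.8] w 40.1 j [ 0.33  0.12 -0.39 -0.   -1.06 -0.3 ]
```

View pics/w12.png

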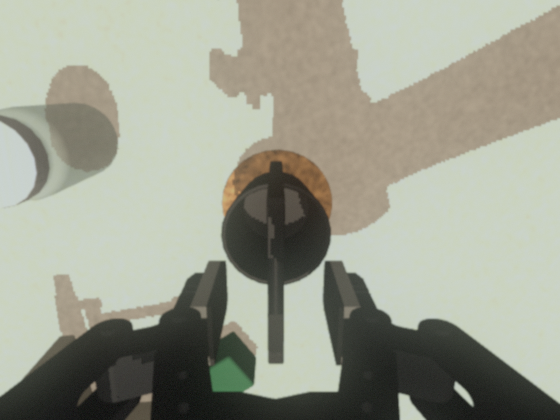

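View pics/s12c.png

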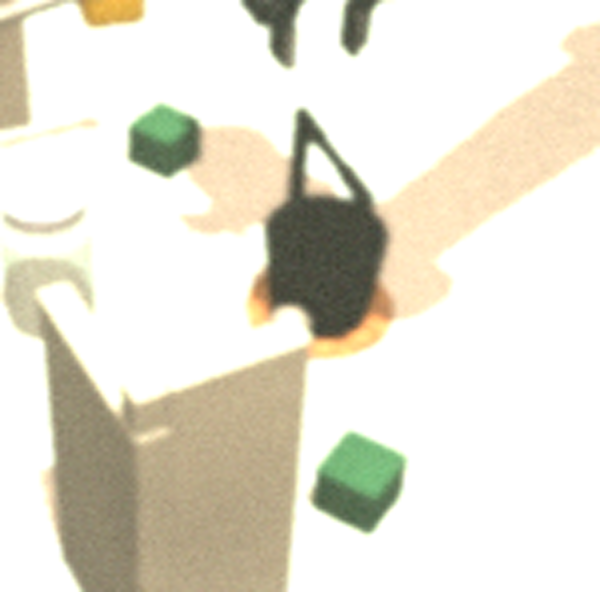

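Run:
```python
from h import *
im,d,P,K=load("w12");W=cloud(d,P,K)
col=W[150:400,276];m=(col[:,2]>150)&(col[:,2]<175);r=np.nonzero(m)[0]+150;r=r[r<370];print(r.min(),r.max(),W[r.min(),276],W[r.max(),276],np.median(W[r,276,2]))
for v in (220,240,320,345):
    xs=np.nonzero((W[v,240:315,2]>150)&(W[v,240:315,2]<178))[0]+240;print(v,xs.mean(),ray(xs.mean(),v,P,K,164))
for v in (r.min(),r.max()): print(ray(276,v,P,K,164))
```

```text
190 363 [463.2140992  -30.08179946 150.39893996] [459.13476093  80.45015067 161.91617995] 162.95620137775154
220 275.0 [463.23044544 -16.48864919 164.        ]
240 275.0 [462.80335156  -4.56056671 164.        ]
320 275.0 [460.93936052  47.49786781 164.        ]
345 275.5 [459.99078764  65.34591553 164.        ]
[463.30484648 -33.6722733  164.        ]
[459.19197387  78.71657192 164.        ]
```

Call:
servo_tool --rows '[{"x": -2.2, "y": 0, "z": 0, "turn": 0, "fingers": 4.0}, {"x": -2.5, "y": -0.05, "z": 0, "turn": 0, "fingers": 4.0}, {"x": -2.0, "y": 0, "z": 0, "turn": 0, "fingers": 4.0}, {"x": 0, "y": 0, "z": 1.0, "turn": 0, "fingers": 4.0}, {"x": 0, "y": 0, "z": 2.0, "turn": 0, "fingers": 4.0}, {"x": 0, "y": 0, "z": 2.3, "turn": 0, "fingers": 4.0}, {"x": 0, "y": 0, "z": 1.7, "turn": 0, "fingers": 4.0}, {"x": 0, "y": 0, "z": 0.9, "turn": 0, "fingers": 4.0}, {"x": 0, "y": 0, "z": 0, "turn": 0, "fingers": 4.0}, {"x": 0, "y": 0, "z": 0, "turn": 0, "fingers": 4.0}]'

```text
clock: 14.95
position: [460.2, 56.5, 105.3]
ee_rot: [0.719, -0.695, -0.0, 0.001]
contact_force: [0.1, 0.1, 0.2]
gripper_width: 40.0
```

Run:
```python
from h import *
snap("wrist","w13");shift(460.6,56.5,105.8)
```

```text
t 15.00 pos [460.9  56.8 106.1] psi -87.99 F [-0.8  0.6 -0.3] w 40.4 j [ 0.47  0.21 -0.5   0.   -0.86 -0.44]
tool shift cm [0.03 0.03 0.03] rows 0.012657473973907363
```

View pics/w13.png

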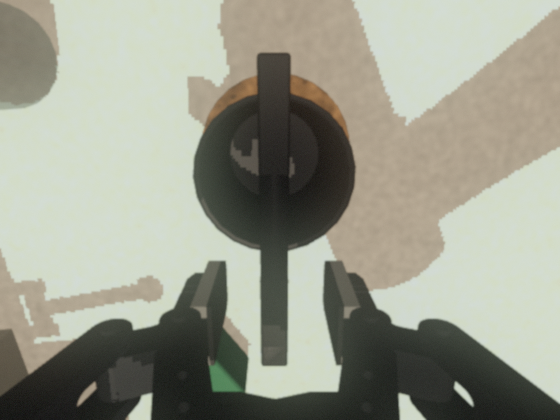

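Call:
servo_tool --rows '[{"x": 0, "y": 0, "z": 0, "turn": 0, "fingers": 0}, {"x": 0, "y": 0, "z": 0, "turn": 0, "fingers": 0}, {"x": 0, "y": 0, "z": 0, "turn": 0, "fingers": 0}, {"x": 0, "y": 0, "z": 0, "turn": 0, "fingers": 0}, {"x": 0, "y": 0, "z": 0, "turn": 0, "fingers": 0}, {"x": 0, "y": 0, "z": 0, "turn": 0, "fingers": 0}, {"x": 0, "y": 0, "z": -0.5, "turn": 0, "fingers": 0}, {"x": 0, "y": 0, "z": -1.5, "turn": 0, "fingers": 0}, {"x": 0, "y": 0, "z": -2.5, "turn": 0, "fingers": 0}, {"x": 0, "y": 0, "z": -2.5, "turn": 0, "fingers": 0}]'

```text
clock: 15.83
position: [459.0, 56.1, 175.5]
ee_rot: [0.719, -0.695, -0.001, 0.002]
contact_force: [-0.2, 0.4, -1.5]
gripper_width: 8.7
```

Call:
servo_tool --rows '[{"x": 0, "y": 0, "z": -1.5, "turn": 0, "fingers": 0}, {"x": 0, "y": 0, "z": 0, "turn": 0, "fingers": 0}, {"x": 0, "y": 0, "z": 0, "turn": 0, "fingers": 0}]'

```text
clock: 16.08
position: [460.0, 56.8, 190.6]
ee_rot: [0.719, -0.695, -0.0, -0.0]
contact_force: [-0.7, -1.1, -2.5]
gripper_width: 9.0
```

Run:
```python
from h import *
snap("wrist","w14");shiftF(SP,-165,34,190)
```

```text
t 16.13 pos [459.3  56.4 189.6] psi -88.04 F [-0.9  0.5 -3.1] w 8.7 j [ 0.47  0.11 -0.38 -0.   -1.08 -0.44]
tool shift cm [22.77 -4.14 -0.05] rows 5.548927544212732
```

View pics/w14.png

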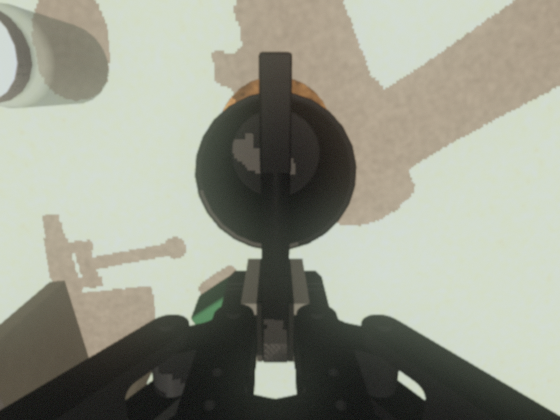

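Call:
servo_tool --rows '[{"x": 1.5, "y": -0.3, "z": 0, "turn": 0, "fingers": 0}, {"x": 3.0, "y": -0.5, "z": 0, "turn": 0, "fingers": 0}, {"x": 3.5, "y": -0.6, "z": 0, "turn": 0, "fingers": 0}, {"x": 3.6, "y": -0.7, "z": 0, "turn": 0, "fingers": 0}, {"x": 3.6, "y": -0.7, "z": 0, "turn": 0, "fingers": 0}, {"x": 3.3, "y": -0.6, "z": 0, "turn": 0, "fingers": 0}, {"x": 2.7, "y": -0.5, "z": 0.5, "turn": 0, "fingers": 0}, {"x": 1.57, "y": -0.24, "z": 1.0, "turn": 0, "fingers": 0}, {"x": 0, "y": 0, "z": 1.2, "turn": 0, "fingers": 0}, {"x": 0, "y": 0, "z": 0, "turn": 0, "fingers": 0}]'

```text
clock: 16.97
position: [506.4, -169.9, 158.8]
ee_rot: [0.718, -0.696, -0.004, 0.003]
contact_force: [-0.8, -0.2, -1.8]
gripper_width: 8.7
```

Call:
servo_tool --rows '[{"x": 0, "y": 0, "z": 0, "turn": 0, "fingers": 0}]'

```text
clock: 17.05
position: [508.0, -169.5, 161.5]
ee_rot: [0.719, -0.695, -0.002, 0.002]
contact_force: [0.5, -0.1, -1.7]
gripper_width: 9.0
```

Run:
```python
from h import *
snap("wrist","w15");shiftF(SP,-72,34,162)
```

```text
t 17.10 pos [ 509.  -169.3  162.8] psi -87.99 F [-0.5 -0.3 -1.4] w 8.8 j [-0.02  0.26 -0.26  0.   -1.05  0.05]
tool shift cm [ 0.04 -9.24  0.05] rows 2.215576343885739
```

View pics/w15.png

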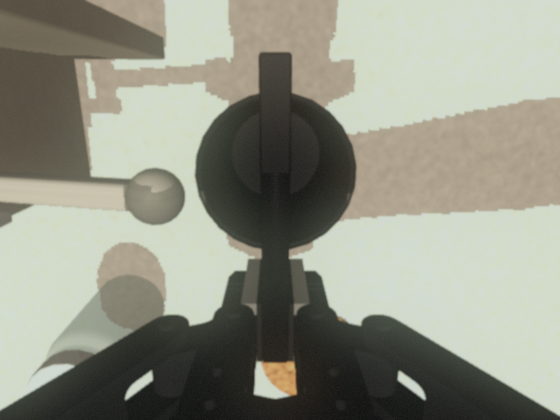

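Call:
servo_tool --rows '[{"x": 0, "y": -0.8, "z": 0, "turn": 0, "fingers": 0}, {"x": 0, "y": -1.6, "z": 0, "turn": 0, "fingers": 0}, {"x": 0, "y": -2.0, "z": 0, "turn": 0, "fingers": 0}, {"x": 0, "y": -2.0, "z": 0, "turn": 0, "fingers": 0}, {"x": 0, "y": -1.7, "z": 0, "turn": 0, "fingers": 0}, {"x": 0.04, "y": -1.1, "z": 0, "turn": 0, "fingers": 0}, {"x": 0, "y": 0, "z": 0, "turn": 0, "fingers": 0}, {"x": 0, "y": 0, "z": 0, "turn": 0, "fingers": 0}]'

```text
clock: 17.77
position: [602.3, -165.8, 163.8]
ee_rot: [0.72, -0.694, -0.0, -0.0]
contact_force: [0.4, -0.2, -2.3]
gripper_width: 8.8
```

Run:
```python
from h import *
snap("wrist","w16");shiftF(SP,-72,34,135)
```

```text
t 17.82 pos [ 601.7 -166.   163.9] psi -87.95 F [ 0.5 -0.2 -1.6] w 8.2 j [-0.01  0.41 -0.04 -0.   -1.12  0.05]
tool shift cm [0.04 0.03 2.89] rows 0.693060052721075
```

View pics/w16.png

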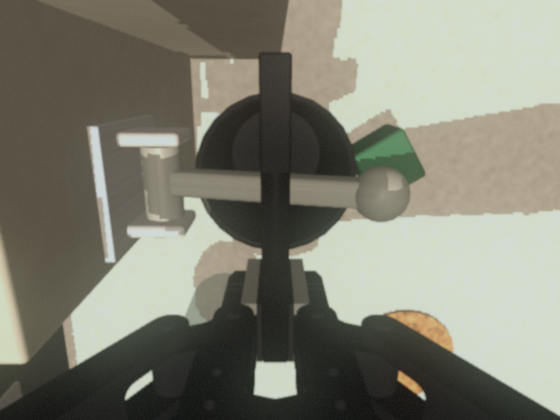

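Call:
servo_tool --rows '[{"x": 0.04, "y": 0, "z": 0.6, "turn": 0, "fingers": 0}, {"x": 0, "y": 0, "z": 0.9, "turn": 0, "fingers": 0}, {"x": 0, "y": 0, "z": 0.8, "turn": 0, "fingers": 0}, {"x": 0, "y": 0, "z": 0.4, "turn": 0, "fingers": 0}, {"x": 0, "y": 0, "z": 0, "turn": 0, "fingers": 0}, {"x": 0, "y": 0, "z": 0, "turn": 0, "fingers": 0}]'

```text
clock: 18.32
position: [601.6, -167.1, 136.6]
ee_rot: [0.719, -0.695, -0.0, 0.0]
contact_force: [0.3, -0.3, -1.7]
gripper_width: 8.6
```

Call:
servo_tool --rows '[{"x": 0, "y": 0, "z": 0.15, "turn": 0, "fingers": 0}, {"x": 0, "y": 0, "z": 0, "turn": 0, "fingers": 0}]'

```text
clock: 18.48
position: [602.0, -167.1, 135.6]
ee_rot: [0.719, -0.695, 0.0, -0.0]
contact_force: [0.1, 0.3, -1.0]
gripper_width: 8.6
```

Call:
servo_tool --rows '[{"x": 0, "y": 0, "z": 0.15, "turn": 0, "fingers": 0}, {"x": 0, "y": 0, "z": 0, "turn": 0, "fingers": 0}]'

```text
clock: 18.65
position: [602.1, -167.2, 135.1]
ee_rot: [0.719, -0.695, 0.001, -0.0]
contact_force: [-1.7, 2.6, 3.9]
gripper_width: 8.9
```

Call:
servo_tool --rows '[{"x": 0, "y": 0, "z": 0, "turn": 0, "fingers": 1.5}, {"x": 0, "y": 0, "z": 0, "turn": 0, "fingers": 2.5}, {"x": 0, "y": 0, "z": 0, "turn": 0, "fingers": 3.5}, {"x": 0, "y": 0, "z": 0, "turn": 0, "fingers": 3.5}, {"x": 0, "y": 0, "z": 0, "turn": 0, "fingers": 3.5}]'

```text
clock: 19.07
position: [601.7, -167.0, 133.6]
ee_rot: [0.719, -0.695, -0.0, 0.0]
contact_force: [-0.9, -0.8, -0.2]
gripper_width: 34.8
```

Run:
```python
from h import *
snap("wrist","w17");st()
```

```text
t 19.12 pos [ 601.7 -167.   133.6] psi -88.00 F [-0.5  0.1 -0.8] w 35.0 j [-0.01  0.43 -0.08 -0.   -1.05  0.05]
```

View pics/w17.png

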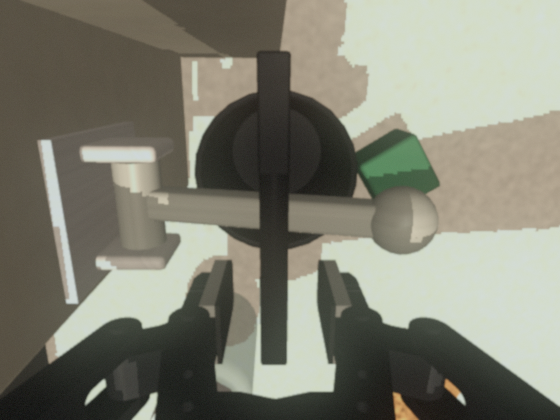

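Cup hangs on the peg, fingers clear of the bar. Rise.

Call:
servo_tool --rows '[{"x": 0, "y": 0, "z": -1.0, "turn": 0, "fingers": 3.5}, {"x": 0, "y": 0, "z": -2.5, "turn": 0, "fingers": 3.5}, {"x": 0, "y": 0, "z": -3.0, "turn": 0, "fingers": 3.5}, {"x": 0, "y": 0, "z": -3.0, "turn": 0, "fingers": 3.5}, {"x": 0, "y": 0, "z": -0.5, "turn": 0, "fingers": 3.5}]'

```text
clock: 19.53
position: [604.7, -168.0, 241.3]
ee_rot: [0.72, -0.694, 0.005, -0.003]
contact_force: [0.1, 0.4, 1.5]
gripper_width: 35.0
```

Run:
```python
from h import *
snap("wrist","w18");shiftF(FU,-116,-1,235);snap("top","t18")
im=cv2.imread("pics/t18.png");im=np.clip(im*1.6,0,255).astype(np.uint8);cv2.imwrite("pics/t18c.png",cv2.resize(im[120:270,150:410],None,fx=3,fy=3,interpolation=cv2.INTER_CUBIC))
im,d,P,K=load("w18");W=cloud(d,P,K)
```

```text
t 19.58 pos [ 604.2 -167.6  239.9] psi -87.97 F [ 0.5 -0.9  0.4] w 35.0 j [-0.01  0.36  0.07  0.   -1.28  0.05]
tool shift cm [-37.01   2.86   0.38] rows 8.902646139690003
```

View pics/w18.png

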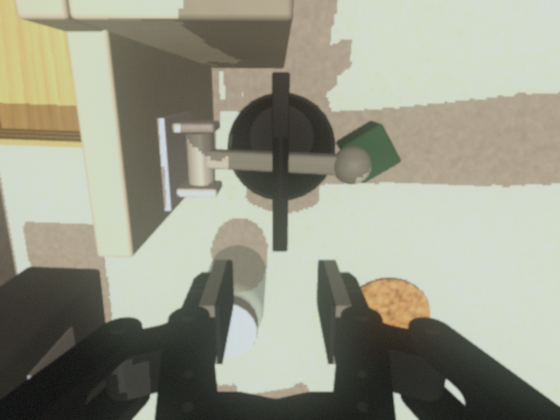

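View pics/t18c.png

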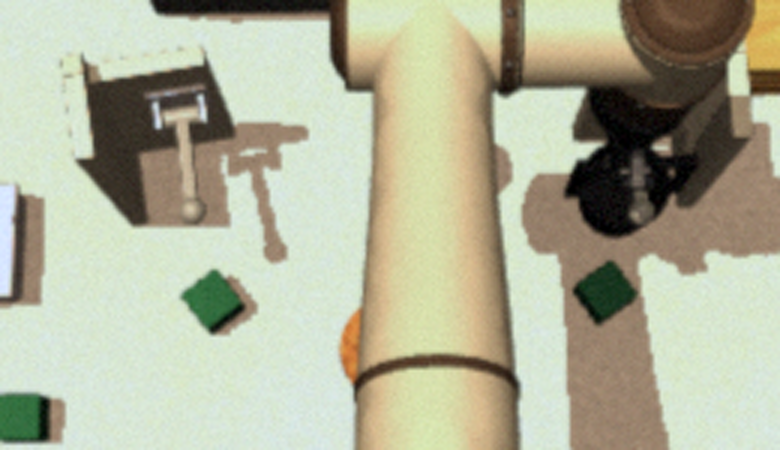

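Call:
servo_tool --rows '[{"x": -3.7, "y": 0.29, "z": 0, "turn": 0, "fingers": 4}, {"x": -3.7, "y": 0.29, "z": 0, "turn": 0, "fingers": 4}, {"x": -3.7, "y": 0.29, "z": 0, "turn": 0, "fingers": 4}, {"x": -3.7, "y": 0.29, "z": 0, "turn": 0, "fingers": 4}, {"x": -3.7, "y": 0.29, "z": 0, "turn": 0, "fingers": 4}, {"x": -3.7, "y": 0.29, "z": 0, "turn": 0, "fingers": 4}, {"x": -3.7, "y": 0.29, "z": 0, "turn": 0, "fingers": 4}, {"x": -3.7, "y": 0.29, "z": 0, "turn": 0, "fingers": 4}, {"x": -3.7, "y": 0.29, "z": 0, "turn": 0, "fingers": 4}, {"x": -3.7, "y": 0.29, "z": 0, "turn": 0, "fingers": 4}]'

```text
clock: 20.47
position: [558.5, 203.2, 232.5]
ee_rot: [0.719, -0.695, -0.0, 0.001]
contact_force: [0.8, 0.1, -0.4]
gripper_width: 39.7
```

Call:
servo_tool --rows '[{"x": 0, "y": 0, "z": 0, "turn": 7, "fingers": 4}, {"x": 0, "y": 0, "z": 0, "turn": 7, "fingers": 4}, {"x": 0, "y": 0, "z": 0, "turn": 7, "fingers": 4}, {"x": 0, "y": 0, "z": 0, "turn": 7, "fingers": 4}, {"x": 0, "y": 0, "z": 0, "turn": 7, "fingers": 4}, {"x": 0, "y": 0, "z": 0, "turn": 7, "fingers": 4}, {"x": 0, "y": 0, "z": 0, "turn": 7, "fingers": 4}, {"x": 0, "y": 0, "z": 0, "turn": 7, "fingers": 4}, {"x": 0, "y": 0, "z": 0, "turn": 7, "fingers": 4}, {"x": 0, "y": 0, "z": 0, "turn": 7, "fingers": 4}]'

```text
clock: 21.3
position: [559.0, 201.4, 232.2]
ee_rot: [-0.188, 0.982, -0.0, -0.001]
contact_force: [0.5, -1.6, 0.5]
gripper_width: 39.9
```

Call:
servo_tool --rows '[{"x": 0, "y": 0, "z": 0, "turn": 7, "fingers": 4}, {"x": 0, "y": 0, "z": 0, "turn": 7, "fingers": 4}, {"x": 0, "y": 0, "z": 0, "turn": 0, "fingers": 4}, {"x": 0, "y": 0, "z": 0, "turn": 0, "fingers": 4}]'

```text
clock: 21.63
position: [559.3, 201.5, 232.7]
ee_rot: [-0.071, 0.997, -0.0, -0.001]
contact_force: [0.2, 0.6, -0.7]
gripper_width: 39.9
```

Run:
```python
from h import *
snap("wrist","w19");shiftF(FU,-116,-1,142)
```

```text
t 21.68 pos [559.4 201.5 233. ] psi -171.84 F [ 0.5  0.2 -0.4] w 40.1 j [ 0.62  0.31 -0.01 -0.   -1.25 -2.05]
tool shift cm [-0.32 -0.07  9.1 ] rows 2.1825193917780674
```

View pics/w19.png

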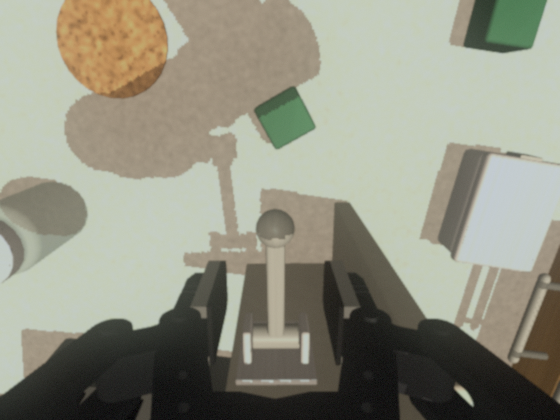

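Run:
```python
from h import *
im,d,P,K=load("w19")
for uv in [(275,228),(275,270)]: p=ray(*uv,P,K,186);print(toF(FU,p))
s,_,_=st();print(toF(FU,s["position"]))
```

```text
[-112.32897937   -0.15902483]
[-8.32642851e+01 -4.82204507e-02]
t 21.68 pos [559.4 201.5 233. ] psi -171.84 F [ 0.5  0.2 -0.4] w 40.1 j [ 0.62  0.31 -0.01 -0.   -1.25 -2.05]
[-119.08147795   -0.28095446]
```

Call:
servo_tool --rows '[{"x": -0.3, "y": 0, "z": 2.0, "turn": 0, "fingers": 4}, {"x": 0, "y": 0, "z": 2.5, "turn": 0, "fingers": 4}, {"x": 0, "y": 0, "z": 2.5, "turn": 0, "fingers": 4}, {"x": 0, "y": 0, "z": 1.8, "turn": 0, "fingers": 4}, {"x": 0, "y": 0, "z": 0.8, "turn": 0, "fingers": 4}, {"x": 0, "y": 0, "z": 0, "turn": 0, "fingers": 4}, {"x": 0, "y": 0, "z": 0, "turn": 0, "fingers": 4}]'

```text
clock: 22.27
position: [563.2, 202.2, 138.2]
ee_rot: [-0.07, 0.998, -0.0, 0.0]
contact_force: [0.1, 1.7, 0.7]
gripper_width: 40.2
```

Run:
```python
from h import *
snap("wrist","w20");shiftF(FU,-116,-1,136.5)
```

```text
t 22.32 pos [563.7 202.6 139.1] psi -171.94 F [0.  0.4 0.7] w 39.9 j [ 0.62  0.39 -0.14  0.   -1.04 -2.05]
tool shift cm [ 0.13 -0.11  0.26] rows 0.07467329072189983
```

View pics/w20.png

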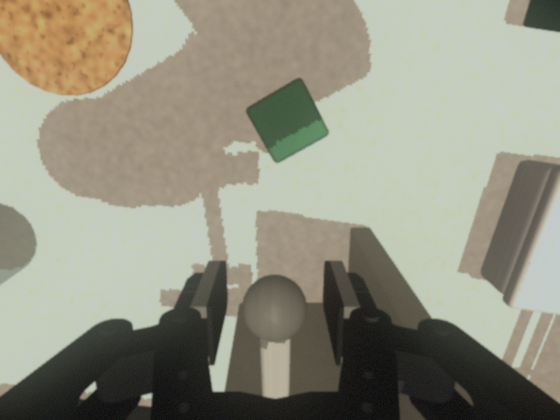

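Call:
servo_tool --rows '[{"x": 0, "y": 0, "z": 0.2, "turn": 0, "fingers": 2}, {"x": 0, "y": 0, "z": 0, "turn": 0, "fingers": 2}, {"x": 0, "y": 0, "z": 0, "turn": 0, "fingers": 2}, {"x": 0, "y": 0, "z": 0, "turn": 0, "fingers": 2}, {"x": 0, "y": 0, "z": 0, "turn": 0, "fingers": 2}]'

```text
clock: 22.73
position: [563.4, 202.1, 136.6]
ee_rot: [-0.07, 0.998, 0.0, 0.001]
contact_force: [1.2, -1.7, 0.1]
gripper_width: 21.0
```

Run:
```python
from h import *
s,_,_=st();print(toF(FU,s["position"]))
A=np.linspace(1.36,0.0,15);X=-18-100*np.sin(A);Z=165+100*np.cos(A)
for a,dx,dz in zip(A[1:],-np.diff(X)/10,-np.diff(Z)/10): print(a.round(2),dx.round(2),dz.round(2))
```

```text
t 22.73 pos [563.4 202.1 136.6] psi -171.99 F [ 1.2 -1.7  0.1] w 21.0 j [ 0.62  0.39 -0.15  0.   -1.03 -2.05]
[-115.0227996   -0.2558916]
1.26 -0.25 -0.94
1.17 -0.34 -0.91
1.07 -0.43 -0.87
0.97 -0.51 -0.83
0.87 -0.59 -0.77
0.78 -0.66 -0.71
0.68 -0.72 -0.65
0.58 -0.78 -0.57
0.49 -0.84 -0.49
0.39 -0.88 -0.41
0.29 -0.92 -0.32
0.19 -0.94 -0.23
0.1 -0.96 -0.14
0.0 -0.97 -0.05
```

Call:
servo_tool --rows '[{"x": 0, "y": 0, "z": 0, "turn": 0, "fingers": 1.8}, {"x": 0, "y": 0, "z": 0, "turn": 0, "fingers": 1.8}]'

```text
clock: 22.9
position: [563.3, 202.1, 136.2]
ee_rot: [-0.07, 0.998, 0.0, 0.001]
contact_force: [2.7, -1.8, 1.7]
gripper_width: 21.2
```

Run:
```python
from h import *
snap("wrist","w21");s,_,_=st();print(toF(FU,s["position"]))
```

```text
t 22.95 pos [563.2 202.1 136.1] psi -172.00 F [ 1.9 -2.3  0.7] w 20.7 j [ 0.62  0.39 -0.15  0.   -1.03 -2.05]
[-115.20300602   -0.22303124]
```

View pics/w21.png

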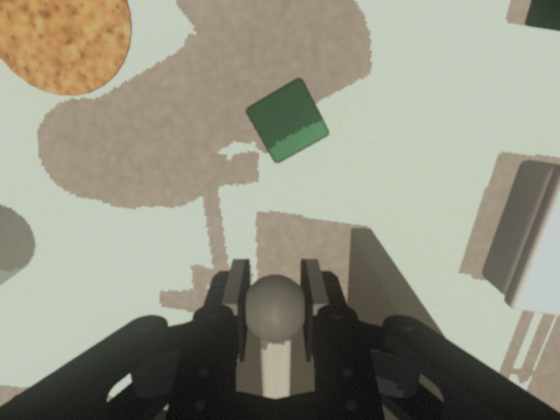

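Call:
servo_tool --rows '[{"x": -0.12, "y": 0, "z": -0.47, "turn": 0, "fingers": 1.5}, {"x": -0.13, "y": 0, "z": -0.47, "turn": 0, "fingers": 1.5}, {"x": -0.34, "y": 0, "z": -0.91, "turn": 0, "fingers": 1.5}, {"x": -0.43, "y": 0, "z": -0.87, "turn": 0, "fingers": 1.5}, {"x": 0, "y": 0, "z": 0, "turn": 0, "fingers": 1.5}]'

```text
clock: 23.37
position: [573.3, 203.6, 163.0]
ee_rot: [-0.069, 0.998, -0.0, -0.0]
contact_force: [4.0, -1.8, -3.1]
gripper_width: 21.2
```

Run:
```python
from h import *
snap("wrist","w22");s,_,_=st();print(toF(FU,s["position"]))
```

```text
t 23.42 pos [573.  203.5 162.4] psi -172.05 F [ 3.9 -1.7 -4.3] w 20.9 j [ 0.61  0.38 -0.09 -0.   -1.1  -2.04]
[-105.36359828   -0.20554338]
```

View pics/w22.png

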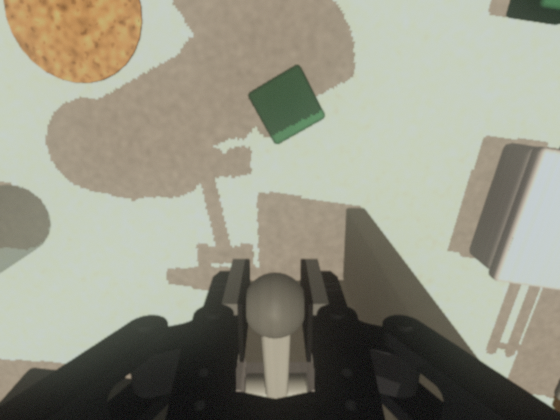

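Following well with low force. Continue the arc.

Call:
servo_tool --rows '[{"x": -0.51, "y": 0, "z": -0.83, "turn": 0, "fingers": 1.5}, {"x": -0.59, "y": 0, "z": -0.77, "turn": 0, "fingers": 1.5}, {"x": -0.66, "y": 0, "z": -0.71, "turn": 0, "fingers": 1.5}, {"x": -0.72, "y": 0, "z": -0.65, "turn": 0, "fingers": 1.5}, {"x": 0, "y": 0, "z": 0, "turn": 0, "fingers": 1.5}]'

```text
clock: 23.83
position: [598.4, 207.3, 192.3]
ee_rot: [-0.071, 0.998, -0.0, 0.0]
contact_force: [4.7, -0.3, -4.5]
gripper_width: 20.3
```

Call:
servo_tool --rows '[{"x": -0.78, "y": 0, "z": -0.57, "turn": 0, "fingers": 1.5}, {"x": -0.84, "y": 0, "z": -0.49, "turn": 0, "fingers": 1.5}, {"x": -0.88, "y": 0, "z": -0.41, "turn": 0, "fingers": 1.5}, {"x": 0, "y": 0, "z": 0, "turn": 0, "fingers": 1.5}]'

```text
clock: 24.17
position: [623.3, 211.1, 207.7]
ee_rot: [-0.07, 0.998, 0.0, 0.0]
contact_force: [0.5, 0.4, 0.0]
gripper_width: 14.5
```

Run:
```python
from h import *
snap("wrist","w23");s,_,_=st();print(toF(FU,s["position"]))
```

```text
t 24.22 pos [622.4 211.  207.8] psi -172.00 F [-0.1  0.5  0. ] w 14.9 j [ 0.57  0.43  0.11 -0.   -1.25 -2.  ]
[-55.36639016   0.27776287]
```

View pics/w23.png

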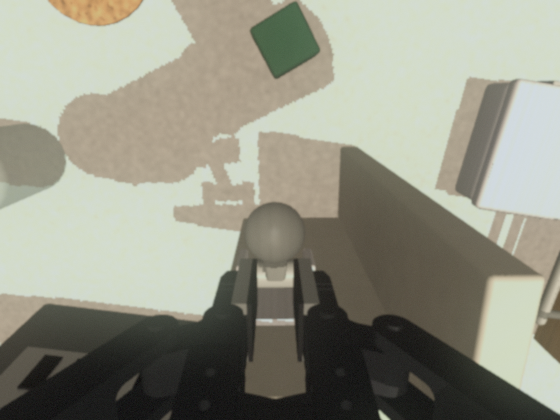

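Run:
```python
from h import *
im,d,P,K=load("w23");W=cloud(d,P,K)
for z in (230,240,250): print(z,toF(FU,ray(275,234,P,K,z)))
p=W[228:240:4,268:284:5].reshape(-1,3);print(p.round(0).tolist(),toF(FU,p.mean(0)))
```

```text
230 [-70.60264233   0.33081831]
240 [-74.53910103   0.32004652]
250 [-78.47555972   0.30927473]
[[596.0, 205.0, 255.0], [595.0, 206.0, 257.0], [595.0, 208.0, 256.0], [595.0, 210.0, 255.0], [597.0, 205.0, 256.0], [597.0, 207.0, 255.0], [597.0, 208.0, 255.0], [596.0, 210.0, 255.0], [598.0, 205.0, 256.0], [598.0, 207.0, 256.0], [598.0, 209.0, 257.0], [597.0, 210.0, 256.0]] [-81.51602411   0.48376691]
```

Call:
servo_tool --rows '[{"x": 0, "y": 0, "z": 0, "turn": 0, "fingers": 4}, {"x": 0, "y": 0, "z": 0, "turn": 0, "fingers": 4}, {"x": 0, "y": 0, "z": 0, "turn": 0, "fingers": 4}, {"x": 0, "y": 0, "z": -2.0, "turn": 0, "fingers": 4}, {"x": 0, "y": 0, "z": -2.5, "turn": 0, "fingers": 4}, {"x": 2.5, "y": 0, "z": 0, "turn": 0, "fingers": 2}, {"x": 2.9, "y": 0, "z": 0, "turn": 0, "fingers": 0}, {"x": 0, "y": 0, "z": 0, "turn": 0, "fingers": 0}, {"x": 0, "y": 0, "z": 0, "turn": 0, "fingers": 0}]'

```text
clock: 24.97
position: [567.4, 202.8, 253.5]
ee_rot: [-0.07, 0.998, 0.0, 0.001]
contact_force: [-0.3, -0.2, -0.8]
gripper_width: 0.2
```

Run:
```python
from h import *
im,d,P,K=snap("wrist","w24");s,_,_=st();print(toF(FU,s["position"]))
```

```text
t 25.02 pos [568.4 203.1 253.2] psi -171.96 F [0.4 0.4 0.1] w -0.1 j [ 0.61  0.32  0.04  0.   -1.3  -2.04]
[-1.09998256e+02  4.33721782e-03]
```

View pics/w24.png

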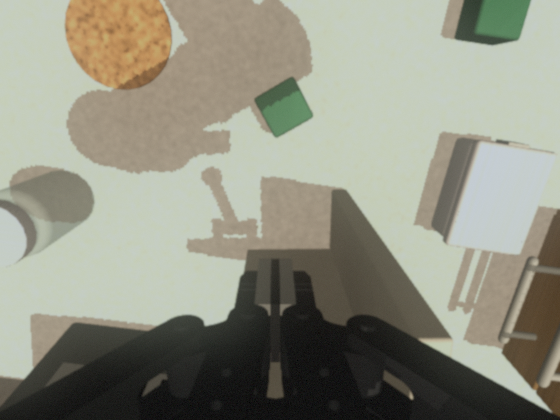

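Call:
servo_tool --rows '[{"x": 0, "y": 0, "z": 2.5, "turn": 0, "fingers": 0}, {"x": 0, "y": 0, "z": 2.5, "turn": 0, "fingers": 0}, {"x": 0, "y": 0, "z": 0, "turn": 0, "fingers": 0}, {"x": -0.8, "y": 0, "z": 0, "turn": 0, "fingers": 0}, {"x": -0.9, "y": 0, "z": 0, "turn": 0, "fingers": 0}, {"x": -0.9, "y": 0, "z": -0.2, "turn": 0, "fingers": 0}, {"x": -0.9, "y": 0, "z": -0.3, "turn": 0, "fingers": 0}, {"x": -0.9, "y": 0, "z": -0.3, "turn": 0, "fingers": 0}, {"x": 0, "y": 0, "z": 0, "turn": 0, "fingers": 0}]'

```text
clock: 25.77
position: [615.7, 209.8, 212.6]
ee_rot: [-0.07, 0.998, 0.001, 0.003]
contact_force: [-0.5, 0.7, 1.4]
gripper_width: -0.1
```

Run:
```python
from h import *
snap("scene","s25");im=cv2.imread("pics/s25.png");im=np.clip(im*1.8,0,255).astype(np.uint8);cv2.imwrite("pics/s25c.png",cv2.resize(im[160:340,200:360],None,fx=4,fy=3.3,interpolation=cv2.INTER_CUBIC))
im,d,P,K=snap("wrist","w25");s,_,_=st();print(toF(FU,s["position"]))
```

```text
t 25.87 pos [613.8 209.5 211.3] psi -172.03 F [-0.3 -0.6 -1.3] w 0.1 j [ 0.58  0.42  0.09  0.   -1.24 -2.01]
[-6.41230800e+01  4.15169218e-02]
```

View pics/s25c.png

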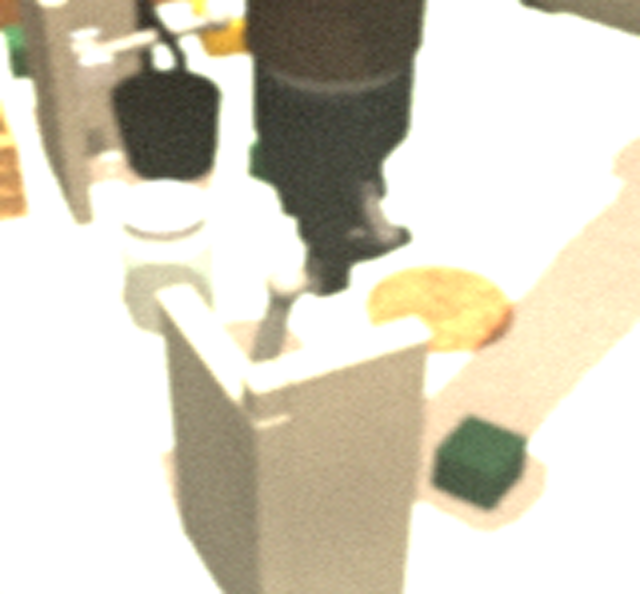

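View pics/w25.png

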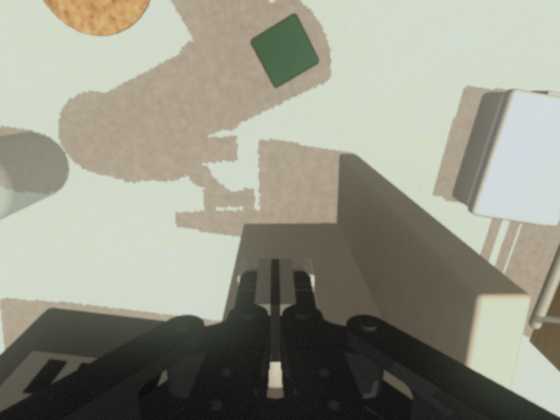

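Call:
servo_tool --rows '[{"x": -0.6, "y": 0, "z": -0.2, "turn": 0, "fingers": 0}, {"x": -0.6, "y": 0, "z": -0.2, "turn": 0, "fingers": 0}, {"x": -0.6, "y": 0, "z": -0.1, "turn": 0, "fingers": 0}, {"x": 0, "y": 0, "z": 0, "turn": 0, "fingers": 0}, {"x": 0, "y": 0, "z": 0, "turn": 0, "fingers": 0}]'

```text
clock: 26.28
position: [630.8, 211.8, 215.3]
ee_rot: [-0.07, 0.998, 0.0, 0.0]
contact_force: [-0.2, 0.6, -0.3]
gripper_width: 0.1
```

Call:
servo_tool --rows '[{"x": -0.4, "y": 0, "z": 0, "turn": 0, "fingers": 0}, {"x": 0, "y": 0, "z": 0, "turn": 0, "fingers": 0}]'

```text
clock: 26.45
position: [634.4, 212.2, 215.3]
ee_rot: [-0.07, 0.998, -0.0, 0.0]
contact_force: [-0.3, 0.2, 0.7]
gripper_width: -0.2
```

Call:
servo_tool --rows '[{"x": -0.2, "y": 0, "z": 0, "turn": 0, "fingers": 0}, {"x": 0, "y": 0, "z": 0, "turn": 0, "fingers": 0}]'

```text
clock: 26.62
position: [636.2, 212.4, 215.4]
ee_rot: [-0.07, 0.998, -0.0, -0.0]
contact_force: [-0.2, -1.6, 0.6]
gripper_width: 0.3
```

Run:
```python
from h import *
s,_,_=st();print(toF(FU,s["position"]))
```

```text
t 26.62 pos [636.2 212.4 215.4] psi -172.00 F [-0.2 -1.6  0.6] w 0.3 j [ 0.56  0.45  0.16  0.   -1.28 -1.99]
[-41.5286238   -0.19149069]
```

Call:
servo_tool --rows '[{"x": -0.3, "y": 0, "z": 0, "turn": 0, "fingers": 0}, {"x": 0, "y": 0, "z": 0, "turn": 0, "fingers": 0}]'

```text
clock: 26.78
position: [637.3, 212.5, 215.3]
ee_rot: [-0.07, 0.998, -0.001, -0.002]
contact_force: [-6.4, 0.4, 3.5]
gripper_width: -0.1
```

Call:
servo_tool --rows '[{"x": -0.3, "y": 0, "z": 0, "turn": 0, "fingers": 0}, {"x": 0, "y": 0, "z": 0, "turn": 0, "fingers": 0}]'

```text
clock: 26.95
position: [637.4, 212.4, 215.3]
ee_rot: [-0.07, 0.998, -0.001, -0.005]
contact_force: [-13.6, -1.0, 5.8]
gripper_width: -0.5
```

Run:
```python
from h import *
snap("scene","s26");im=cv2.imread("pics/s26.png");im=np.clip(im*1.8,0,255).astype(np.uint8);cv2.imwrite("pics/s26c.png",cv2.resize(im[160:340,200:360],None,fx=4,fy=3.3,interpolation=cv2.INTER_CUBIC))
s,_,_=st();print(toF(FU,s["position"]))
```

```text
t 27.00 pos [637.5 212.4 215.3] psi -171.98 F [-13.2  -0.9   6.6] w -0.2 j [ 0.56  0.46  0.18 -0.   -1.3  -1.99]
[-40.28815438  -0.41273503]
```

View pics/s26c.png

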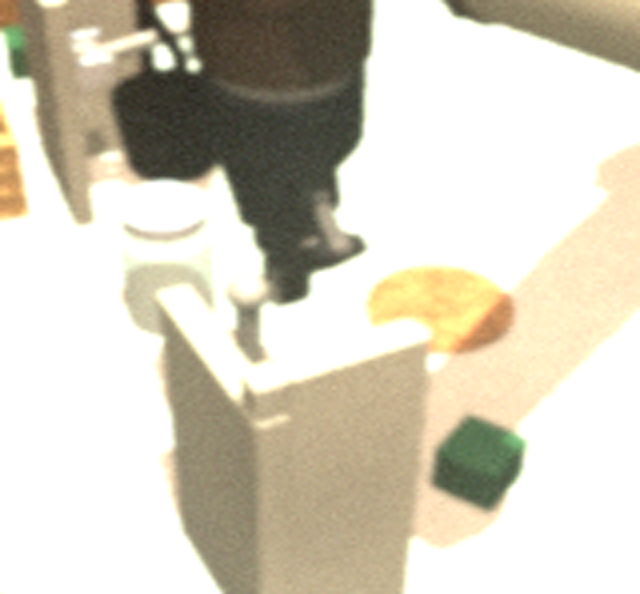

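Call:
servo_tool --rows '[{"x": 1.0, "y": 0, "z": 0, "turn": 0, "fingers": 0}, {"x": 2.5, "y": 0, "z": 0, "turn": 0, "fingers": 0}, {"x": 3.0, "y": 0, "z": -1.5, "turn": 0, "fingers": 0}, {"x": 3.5, "y": 0, "z": -1.5, "turn": 0, "fingers": 0}, {"x": 3.5, "y": 0, "z": 0, "turn": 0, "fingers": 0}, {"x": 3.5, "y": 0, "z": 0, "turn": 0, "fingers": 0}, {"x": 2.0, "y": 0, "z": 0, "turn": 0, "fingers": 0}, {"x": 0, "y": 0, "z": 0, "turn": 0, "fingers": 0}, {"x": 0, "y": 0, "z": 0, "turn": 0, "fingers": 0}, {"x": 0, "y": 0, "z": 0, "turn": 0, "fingers": 0}]'

```text
clock: 27.83
position: [454.7, 187.3, 245.7]
ee_rot: [-0.07, 0.998, 0.0, 0.001]
contact_force: [0.5, 0.2, 0.7]
gripper_width: 0.0
```

Run:
```python
from h import *
for n in("scene","top","wrist"): snap(n,n[0]+"27")
im=cv2.imread("pics/s27.png");im=np.clip(im*1.7,0,255).astype(np.uint8);cv2.imwrite("pics/s27c.png",cv2.resize(im[110:350,180:360],None,fx=3.6,fy=2.4,interpolation=cv2.INTER_CUBIC))
im=cv2.imread("pics/t27.png");im=np.clip(im*1.6,0,255).astype(np.uint8);cv2.imwrite("pics/t27c.png",cv2.resize(im[120:270,120:460],None,fx=2.3,fy=2.3,interpolation=cv2.INTER_CUBIC))
im,d,P,K=load("t27");W=cloud(d,P,K);w=W[125:185,170:230];m=(w[...,2]>259)&(w[...,2]<285)
v,u=np.nonzero(m);f=toF(FU,[ray(a+170,b+125,P,K,265) for a,b in zip(u,v)]);k=np.abs(f[:,1])<25;print("fball",k.sum(),f[k].mean(0),w[m][k][:,2].max())
im0,d0,P0,K0=load("top0")
for nm,im_ in (("0",im0),("1",im)):
    hsv=cv2.cvtColor(im_,cv2.COLOR_RGB2HSV);g=((hsv[...,0]>45)&(hsv[...,0]<85)&(hsv[...,1]>120)).astype(np.uint8)
    n,l,stt,ce=cv2.connectedComponentsWithStats(g);print(nm,[ce[i].round(1).tolist() for i in range(1,n) if stt[i,4]>60])
st()
```

```text
fball 67 [-17.80792245  -0.06576146] 279.4261411682942
0 [[431.4, 163.5], [351.1, 216.8], [220.4, 219.8], [156.2, 258.7]]
1 [[431.3, 163.6], [351.1, 216.8]]
t 27.98 pos [454.8 187.1 244.9] psi -172.04 F [ 1.4 -0.1  0.1] w -0.1 j [ 0.72  0.12 -0.23  0.   -1.22 -2.15]
```

View pics/s27c.png

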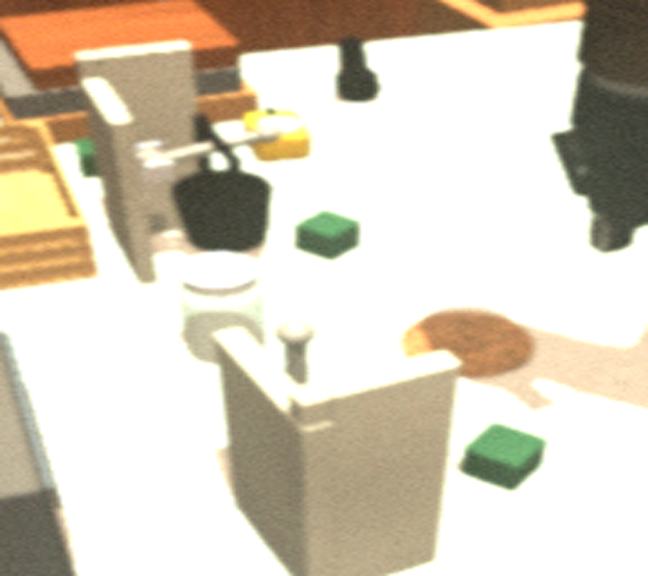

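View pics/t27c.png

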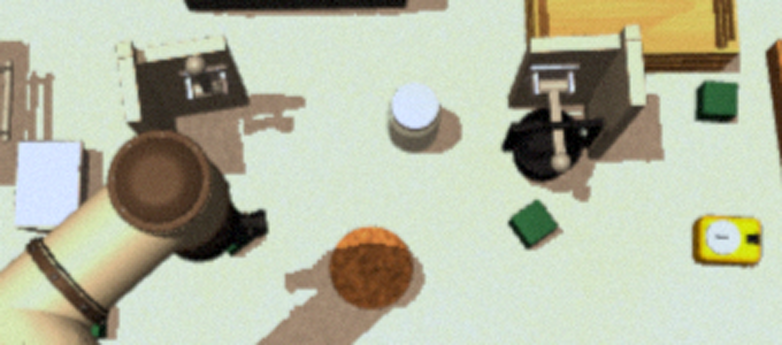

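View pics/w27.png

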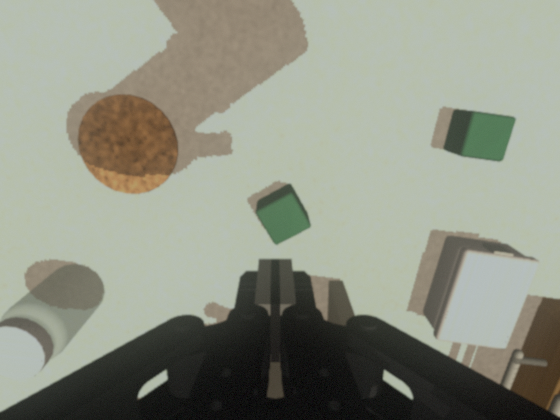

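```bash
python3 -c "
from bench import arm
print(arm.job_done())"
```

```text
the job is handed in; nothing more can be done
None
```

The job is done in the order asked and handed in at about 28 s.

1. **Opened the empty hook:** I pushed it down to its stop. The ball then measured 115.7 mm out, against 115.8 mm expected.
2. **Moved the cup:** I lifted it off by its free-side shoulder, stood it upright on the mat and let go. I took it again by the other shoulder and hung it on the opened hook.
3. **Folded the emptied hook:** I pushed it flat to its stop.

**Last checks**
- The cup hangs upright on the opened hook, and the mat is empty.
- The folded hook's ball measured 17.8 mm before the back board's face, against 18 mm for fully flat.
- The two cubes still visible in the top view are within 0.2 px of where they started. The other two were hidden by the arm there, and I only saw them in the wrist view. I checked the jar, tin and timer by eye only, and saw no change.
- The arm ended clear of everything. The highest force I read was about 25 N, while pressing the hook on its stop.

**What went wrong or disagreed**
- The finger tips sit about 35 mm higher than the reported TCP. Because of this my first push passed over the ball without touching it. I measured the offset with the cameras, confirmed it at the hook's stop and allowed for it from then on.
- While I was folding the emptied hook, the ball slipped out of the grip about halfway up. I finished by pushing it with shut fingers.
- My estimates of the mat centre differed by up to 13 mm in y between views. I used about y = 24 mm, where the closer estimates lay, and the cup stood centred on the mat.

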